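# Feed a painted dish through the dust flap

### The arm

A 6-joint arm with a two-finger parallel gripper is mounted at the origin on the work surface. World frame = base frame: x ahead of the robot, y to its left, z up, the work surface at z = 0. Lengths are in m, angles in rad, forces in N, time in s.
With the tool pointing down it reaches from about 0.4 to 0.825 m from the base axis. Payload 7 kg.
Tool frame: the origin (TCP) lies on the centre line of the jaws, within the pads' length; the fingertips stand 22 mm ahead of it and the grasp point (between the pads) lies 3 mm ahead of it; z points along the fingers, y is the direction in which the jaws open and shut (so a half turn about z gives the same grasp; the last joint's range is limited). The gripper opens to 88 mm and grips with 3 to 60 N. Pads are 19 mm wide; open, the fingers measure 130 mm over their backs; the gripper's body (78 mm by 193 mm) begins 47 mm behind the grasp point.
Start: joints at [-0.933, 0.359, 0.012, 0, -1.224, -0.288], TCP at [0.231, -0.634, 0.249] pointing down, gripper open.
Joint ranges: [-3.07, 3.07], [-1.43, 2.12], [-1.02, 1.25], [-3.03, 1.67], [-3.05, -0], [-3.03, 3.03]. Speed limits (rad/s): [2.39, 2.39, 3.01, 3.14, 3.14, 3.14].

### API

Orientations are given as [roll, pitch, yaw] about the fixed x, y, z axes, in that order (R = Rz(yaw) Ry(pitch) Rx(roll)).
In Python, from station import arm gives the robot as it stands. The module is installed in compiled form; this text tells all that it offers.
- The arm moves only by the tool arm_command, never from a script. Its argument "motion" is a list of rows, each a list of 3 entries, a list of its own where there are three numbers: the shift along the tool's x, y, z in mm, then the turn, a rotation vector about the tool's x, y, z in degrees, then the opening, from 0 (shut) to 1 (fully open). In form: [[[tx, ty, tz], [wx, wy, wz], grip], ...]. A call has 1 to 20 rows; each row shifts and turns the commanded pose from where the row before left it, along the tool's axes as they then stand; what a row does not reach is not made up. A row lasts 1/12 s, in which the tool goes at most 41.7 mm and 7.16 degrees, less where a joint would pass 70% of its speed; a pose out of reach is approached as far as the arm can. A call is refused whole if a number of a shift passes 41.7 or a number of a turn 7.16, either way. A call with a gripper value outside its range is refused whole. The fingers move at their own pace and stop on an object; "newtons" is the grip in N (left out, the last holds). Time passes only in rows, so rows that do not move let the fingers close. It gives the time, the measured TCP pose, the force and the opening at its end, in the units of the state.
- arm.get_state(): the state, without advancing time (a new reading comes with each control period).
- arm.grab_frame(name): name is "scene" or "top"; returns the picture (480x640x3 uint8, red, green, blue); there is no depth.
- arm.camera_info(name): a dict with "fov_y" (degrees; the focal length in pixels is half the picture's height over the tangent of half this angle, whatever the lens; pixels are square), "cx", "cy" (the principal point, pixels), "view" (4x4, takes a point from world to camera coordinates). Camera axes: x right, y down, z forward; pixel columns grow to the right and rows downward; lengths in m; the calibration is good to about 2 mm. A picture is of the moment at which its call begins. camera_info takes no time and is no camera call.
- arm.job_done(): hands the job in, once; it reports no verdict.
The state is a dict: "t": time; "q": joint angles; "qd": joint speeds; "joint_efforts": joint torques, N m; "eef_pos": TCP position; "ee_rot": TCP orientation; "force": force on the tool from outside, world axes, zero at the start; "moment": the same for the moment, N m; "width": finger opening in m.
Only numpy, scipy, OpenCV 4.12 (cv2) and the standard library are available. Lean on these libraries where they do the work, as an engineer would, in place of code of your own. Each camera call takes 0.05 s, during which the arm holds its last target. There are 200 camera calls.

### The job

Press the orange paddle down with the fingertips to swing the ware box's dust flap wide open while the red dish is still out on the chute. Then, while the flap is slowly sinking shut by its own weight, push the dish along the chute until it is far enough inside for the flap to swing fully shut behind it, and draw the hand back out before the flap closes. Only push the dish, gently, never lift, tip or pinch it; leave the jug, the tin and the vase where they stand; finish with the flap fully shut.

Things in the scene. Friction and masses are not known exactly. Their poses are not given: they have to be found in the camera images.
- box: Fixed ware box with feed chute. Origin on the table under the flap's hinge rod, mid-width; x points into the box, y to the paddle side, z up. Floor board, top 10 mm above the table, from x=-170 mm (open chute end) to 188 (70 mm high back wall). Chute rails: inner faces y=+-70, tops z=30, x -170 to -5. Inside: walls y=+-70, clear roof z 180 to 184, x from 10 to 200.
- doorway (a point): Centre of the doorway at the floor board (x=0, z=10 mm of the box). 140 mm wide, 151 high, up to the 8 mm hinge rod at z=165. Posts (y 70 to 86 each side) and a header (z 180 to 192) stand at x -6 to 10. Fingers must reach in under the rod, slanting forwards about 45 degrees. The dish is clear of the closing flap once its centre is 77 mm past here (aim for 90).
- flap (a joint): Aluminium dust flap 134 x 134 x 4 mm on a hinge rod along box y at x=0, z=165 mm; lower edge 21 mm over the floor board. Rad: 0 shut (vertical), grows as it swings into the box, stop at 1.2. A weight bar 45 mm behind it draws it shut, a damper slows it: let go at 1.1 it reaches 0.6 in 5.5 s, 0.3 in 10 s, shut in 17 s. Opening takes 2 N at the paddle when slow, some 12 N at 60 mm/s.
- paddle (a point): Top centre of the orange paddle (36 mm along the arm, 40 wide, 8 thick), on an arm fixed to the flap's hinge rod at box y=120 mm. Flap shut: level, 92 mm before the rod (x=-92), z=169 mm. Pressed down it turns about the rod one to one with the flap: at 1.1 rad it is some 40 mm before and 80 mm below the rod. Outer end 110 mm from the rod. Nothing stands under it.
- dish: Loose round red dish with white dots, 80 mm outer diameter, 26 mm high, upright wall 5 mm thick, hollow, about 0.2 kg. Origin: centre of its underside, z up. Starts on the chute floor board in front of the flap.
- jug: Bystander: terracotta jug, 68 mm across, 100 mm tall, small handle. Origin: centre of its underside, z up.
- tin: Bystander: black paint tin with a paper label, 73 mm across, 87 mm tall. Origin: centre of its underside, z up.
- vase: Bystander: small red vase with white dots at the rim, 66 mm across, 68 mm tall. Origin: centre of its underside, z up.
Not all that is in view belongs to the job. Of the things that look like the dish, the largest one is meant.

How it is judged:
On the way, in this order (a step that is already met when the one before it is completed fails the run):
1. the flap is pushed wide open (beyond 0.8 rad) while the dish is still wholly outside (value of joint flap above 0.8 rad and x of dish in the frame of box below -0.04 m), for 0.05 s.
2. the dish is in behind the flap, its centre 70 mm past the hinge line, while the flap is still open (x of dish in the frame of box above 0.07 m and value of joint flap above 0.1 rad), for 0.05 s.
3. the hand is back out in front of the doorway before the flap has closed (x of the grasp point in the frame of box below -0.05 m and value of joint flap above 0.06 rad), for 0.05 s.
At the end, for the whole second after the job is handed in: The dish stands upright and still on the box's floor, its centre at least 70 mm behind the flap's hinge line, the flap is shut (below 0.06 rad) and the robot touches nothing (x of dish in the frame of box between 0.07 and 0.16 m and y of dish in the frame of box between -0.05 and 0.05 m and z of dish in the frame of box below 0.014 m and angle between dish's own z axis and vertical below 0.1 rad and linear speed of dish below 0.01 m/s and value of joint flap below 0.06 rad).
It fails at once if the dish is lifted more than 12 mm off the chute floor (z of dish in the frame of box above 0.022 m).
It fails at once if the dish is tipped by more than 0.35 rad (angle between dish's own z axis and vertical above 0.35 rad).
It fails at once if the fingers press or pinch the dish with more than 20 N (contact force between the fingers and dish above 20 N).
It fails at once if the jug, tin or vase is shifted by more than 20 mm or tipped (distance of any of jug, tin, vase from where it was at the start of the episode above 0.02 m or angle between any of jug, tin, vase's own z axis and vertical above 0.3 rad).
It also fails if it takes over 70 s, if anything falls off the work surface, if the arm or the gripper's body presses on something with over 40 N, if the wrist force passes 120 N, or if a joint passes its speed limit or range.

## Working session

There is one attempt and no reset: what is moved stays moved. The work goes in short steps, Python scripts to look and compute and a tool call to move; the robot and the scene stay as the last step left them, time stands still between calls to the robot, and variables do not carry over. Pictures are saved under pics/ and viewed, on a budget of 10 in all, crops included, one or two more only if the job needs it, and the job is handed in when it is done.

Besides the shell and the picture viewer there is one more tool, called by a JSON object that holds its "api" and its "payload". arm_command: Moves the arm, as the interface text tells. Its arguments: {"type":"object","properties":{"motion":{"type":"array","items":{"type":"array"}},"newtons":{"type":"number"}},"required":["motion"]}

```bash
mkdir -p pics
python3 - <<'E'
from station import arm
import cv2,numpy as np
for n in("scene","top"):
    cv2.imwrite(f"pics/{n}0.png",arm.grab_frame(n)[:,:,::-1])
    i=arm.camera_info(n);print(n,i["fov_y"],i["cx"],i["cy"],np.round(i["view"],4).tolist(), [k for k in i])
s=arm.get_state();print({k:np.round(v,3).tolist() for k,v in s.items()})
E
```

```text
scene 52.116895774634166 324.08939157504363 241.6251940419836 [[0.9356, 0.3528, -0.0124, -0.534], [0.2879, -0.783, -0.5514, -0.0812], [-0.2042, 0.5123, -0.8342, 1.0677], [0.0, 0.0, 0.0, 1.0]] ['fov_y', 'cx', 'cy', 'view']
top 56.08874982274445 313.2711337322397 235.9582857100991 [[0.0114, -0.9999, 0.0086, -0.0124], [-0.9814, -0.0129, -0.1914, 0.5621], [0.1915, -0.0063, -0.9815, 0.863], [0.0, 0.0, 0.0, 1.0]] ['fov_y', 'cx', 'cy', 'view']
{'t': 0.1, 'q': [-0.933, 0.359, 0.011, -0.0, -1.224, -0.288], 'qd': [-0.0, -0.001, 0.003, 0.002, 0.001, 0.0], 'joint_efforts': [-0.001, -58.416, 29.375, 7.016, 0.01, -0.0], 'eef_pos': [0.231, -0.634, 0.248], 'ee_rot': [3.14, -0.0, -2.792], 'force': [0.627, -0.198, -0.534], 'moment': [0.029, -0.027, 0.006], 'width': 0.087}
```

View pics/scene0.png

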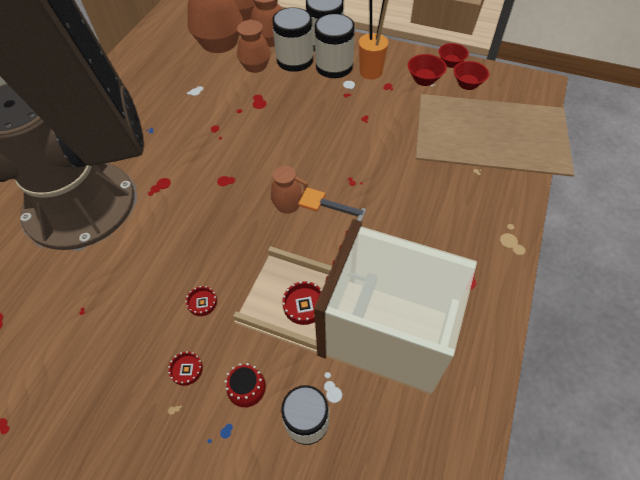

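View pics/top0.png

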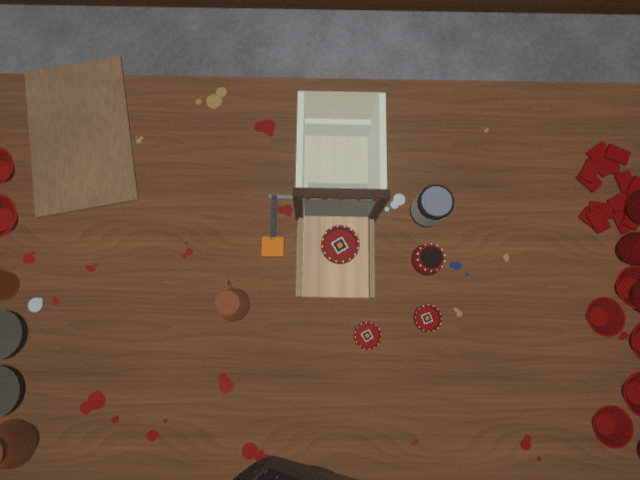

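The scene view shows the paddle at (312,199), the dish at (304,302) on the chute and the jug at (287,190). The top view shows the paddle at (272,246), dish (340,244), jug (229,303), vase (429,259), tin (432,205) and the chute's open end at row 297.

```bash
cat > h.py <<'E'
from station import arm
import cv2,numpy as np
def cam(n):
    i=arm.camera_info(n);f=240/np.tan(np.radians(i["fov_y"])/2)
    return f,i["cx"],i["cy"],np.array(i["view"])
def ray(n,p):
    f,cx,cy,V=cam(n);d=V[:3,:3].T@np.array([(p[0]-cx)/f,(p[1]-cy)/f,1]);return -V[:3,:3].T@V[:3,3],d
def plane(n,p,z):
    o,d=ray(n,p);return o+d*(z-o[2])/d[2]
def tri(p,q):
    A=[];b=[]
    for n,x in(("scene",p),("top",q)):
        o,d=ray(n,x);d/=np.linalg.norm(d);P=np.eye(3)-np.outer(d,d);A.append(P);b.append(P@o)
    return np.linalg.lstsq(np.vstack(A),np.hstack(b),rcond=None)[0]
def proj(n,X):
    f,cx,cy,V=cam(n);c=V[:3,:3]@X+V[:3,3];return np.array([cx+f*c[0]/c[2],cy+f*c[1]/c[2]])
def blob(img,kind,roi):
    h=cv2.cvtColor(img,cv2.COLOR_RGB2HSV);H,S,v=cv2.split(h)
    m={"orange":(H>8)&(H<20)&(S>180)&(v>150),"red":((H<6)|(H>172))&(S>150)&(v>50)}[kind].astype(np.uint8)
    k=np.zeros_like(m);x0,y0,x1,y1=roi;k[y0:y1,x0:x1]=1;m*=k
    c=max(cv2.findContours(m,cv2.RETR_EXTERNAL,cv2.CHAIN_APPROX_NONE)[0],key=cv2.contourArea)
    return c
E
python3 - <<'E'
from h import *
I={n:cv2.cvtColor(cv2.imread(f"pics/{n}0.png"),cv2.COLOR_BGR2RGB) for n in("scene","top")}
R=dict(scene=dict(pad=(290,180,335,215),dish=(275,275,335,330)),top=dict(pad=(250,225,295,265),dish=(312,220,368,270)))
c={}
for n in I:
  for k,kind in(("pad","orange"),("dish","red")):
    b=blob(I[n],kind,R[n][k]);m=cv2.moments(b);c[n,k]=(m["m10"]/m["m00"],m["m01"]/m["m00"]);r=cv2.minAreaRect(b);print(n,k,np.round(c[n,k],1),np.round(r[1],1),r[2], cv2.boundingRect(b))
for k in("pad","dish"): print(k,tri(c["scene",k],c["top",k]))
print("pad z.169",plane("scene",c["scene","pad"],.169),plane("top",c["top","pad"],.169))
print("dish rim z.036",plane("scene",c["scene","dish"],.036),plane("top",c["top","dish"],.036))
print("dish dia check px/m",np.linalg.norm(proj("top",plane("top",c["top","dish"],.036)+[0,.04,0])-c["top","dish"])*2)
for k,p,z in(("jug",(229,303),.1),("tin",(436,199),.087),("vase",(430,258),.068),("chuteL",(297,296),.01),("chuteR",(375,297),.01),("wallL",(297,92),.184),("wallR",(386,94),.184),("hdrL",(293,196),.165),("hdrR",(384,197),.165)):print(k,np.round(plane("top",p,z),3))
t=cv2.resize(I["top"][80:310,200:460],None,fx=3,fy=2.6*3/2.6,interpolation=cv2.INTER_CUBIC)[:600]
cv2.imwrite("pics/crop.png",cv2.resize(I["top"][80:310,210:460,::-1],None,fx=2.6,fy=2.6,interpolation=cv2.INTER_CUBIC))
E
```

```text
Traceback (most recent call last):
ZeroDivisionError: float division by zero
```

```bash
sed -i 's/(S>180)&(v>150)/(S>150)\&(v>120)/; s/(S>150)&(v>50)/(S>130)\&(v>50)/; s/    return c$/    return cv2.convexHull(c)/' h.py
cat > m.py <<'E'
from h import *
I={n:cv2.cvtColor(cv2.imread(f"pics/{n}0.png"),cv2.COLOR_BGR2RGB) for n in("scene","top")}
print(cv2.cvtColor(I["scene"],cv2.COLOR_RGB2HSV)[[199,290],[312,295]],cv2.cvtColor(I["top"],cv2.COLOR_RGB2HSV)[[246,230],[272,335]])
R=dict(scene=dict(pad=(290,180,335,215),dish=(275,275,335,330)),top=dict(pad=(250,225,295,265),dish=(312,220,368,270)))
c={}
for n in I:
  for k,kind in(("pad","orange"),("dish","red")):
    b=blob(I[n],kind,R[n][k]);m=cv2.moments(b);c[n,k]=(m["m10"]/m["m00"],m["m01"]/m["m00"]);r=cv2.minAreaRect(b);print(n,k,np.round(c[n,k],1),np.round(r[1],1),r[2], cv2.boundingRect(b))
for k in("pad","dish"): print(k,tri(c["scene",k],c["top",k]))
print("pad z.169",plane("scene",c["scene","pad"],.169),plane("top",c["top","pad"],.169))
print("dish rim z.036",plane("scene",c["scene","dish"],.036),plane("top",c["top","dish"],.036))
print("dish dia check px",np.linalg.norm(proj("top",plane("top",c["top","dish"],.036)+[0,.04,0])-c["top","dish"])*2)
for k,p,z in(("jug",(229,303),.1),("tin",(436,199),.087),("vase",(430,258),.068),("chuteL",(297,296),.01),("chuteR",(375,297),.01),("wallL",(297,92),.184),("wallR",(386,94),.184),("hdrL",(293,196),.165),("hdrR",(384,197),.165)):print(k,np.round(plane("top",p,z),3))
cv2.imwrite("pics/crop.png",cv2.resize(I["top"][80:310,210:460,::-1],None,fx=2.6,fy=2.6,interpolation=cv2.INTER_CUBIC))
E
python3 m.py
```

```text
[[ 16 170 202]
 [  0 205 112]] [[ 15 179 188]
 [  2 157 122]]
scene pad [310.8 198.4] [24.8 20.5] 16.699243545532227 (298, 187, 28, 24)
scene dish [301.6 302.1] [35.1 43.2] 12.094757080078125 (283, 281, 38, 44)
top pad [272.1 246. ] [20. 22.] 90.0 (261, 236, 23, 21)
top dish [339.6 244. ] [37.2 35.7] 4.763641834259033 (321, 226, 38, 37)
pad [0.52177298 0.0685085  0.16482028]
dish [ 0.55069276 -0.06133857  0.02642009]
pad z.169 [0.52344365 0.06578669 0.169     ] [0.52070526 0.06787927 0.169     ]
dish rim z.036 [ 0.55241796 -0.06605243  0.036     ] [ 0.54954442 -0.0602752   0.036     ]
dish dia check px 38.61741087480758
jug [0.423 0.151 0.1  ]
tin [ 0.634 -0.25   0.087]
vase [ 0.518 -0.238  0.068]
chuteL [0.443 0.027 0.01 ]
chuteR [ 0.443 -0.136  0.01 ]
wallL [0.809 0.029 0.184]
wallR [ 0.808 -0.137  0.184]
hdrL [0.614 0.033 0.165]
hdrR [ 0.614 -0.133  0.165]
```

View pics/crop.png

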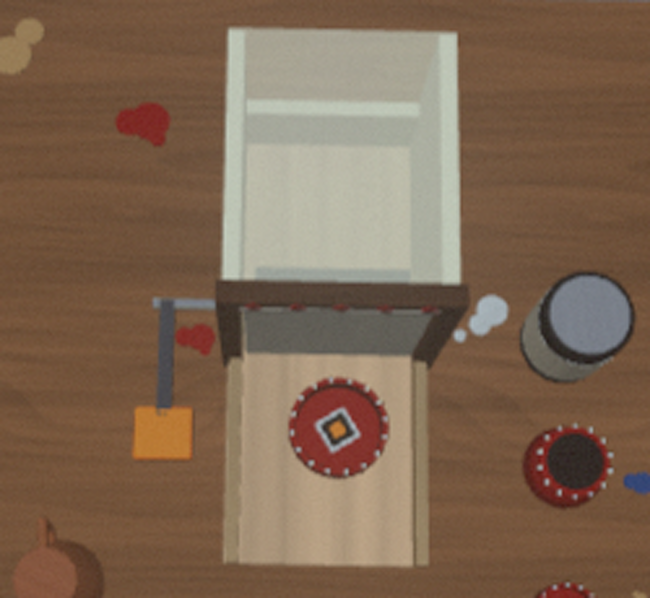

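The crop gives the box frame: chute end at world x 0.443, paddle at (0.521, 0.067) and walls centred on y -0.054. That puts the box origin at about (0.613, -0.053) with yaw ≈ 0, and the dish centre at about (0.550, -0.060). Next I move the hand near the paddle.

{"api": "arm_command", "payload": {"motion": [[[-22,29,-3],[0,0,0],0],[[-22,29,-3],[0,0,0],0],[[-22,29,-3],[0,0,0],0],[[-22,29,-3],[0,0,0],0],[[-22,29,-3],[0,0,0],0],[[-22,29,-3],[0,0,0],0],[[-22,29,-3],[0,0,0],0],[[-22,29,-3],[0,0,0],0],[[-22,29,-3],[0,0,0],0],[[-22,29,-3],[0,0,0],0],[[-22,29,-3],[0,0,0],0],[[-22,29,-3],[0,0,0],0],[[-22,29,-3],[0,0,0],0],[[-22,29,-3],[0,0,0],0],[[-22,29,-3],[0,0,0],0],[[-22,29,-3],[0,0,0],0],[[-22,29,-3],[0,0,0],0],[[-22,29,-3],[0,0,0],0],[[-22,29,-3],[0,0,0],0],[[-22,29,-3],[0,0,0],0]]}}

```text
t: 1.77
eef_pos: [0.4457, 0.0634, 0.3088]
ee_rot: [3.141, 0.0, -2.791]
force: [1.6, -1.1, 0.3]
width: 0.0004
```

{"api": "arm_command", "payload": {"motion": [[[0,0,0],[0,0,7],0],[[0,0,0],[0,0,7],0],[[0,0,0],[0,0,6],0],[[0,0,0],[0,-7,0],0],[[0,0,0],[0,-7,0],0],[[0,0,0],[0,-7,0],0],[[0,0,0],[0,-7,0],0],[[0,0,0],[0,-7,0],0],[[0,0,0],[0,-7,0],0],[[0,0,0],[0,-3,0],0],[[0,0,0],[0,0,0],0],[[0,0,0],[0,0,0],0]]}}

```text
t: 2.77
eef_pos: [0.459, 0.0681, 0.3481]
ee_rot: [-3.137, 0.712, 3.131]
force: [0.3, -0.7, -1.0]
width: 0.0004
```

Run:
```python
from h import *
cv2.imwrite("pics/scene1.png",arm.grab_frame("scene")[:,:,::-1])
s=arm.get_state();print({k:np.round(v,3).tolist() for k,v in s.items()})
```

```text
{'t': 2.817, 'q': [0.856, -0.461, -1.017, 0.869, -0.716, -3.03], 'qd': [-0.002, 0.018, -0.001, -0.003, 0.0, 0.001], 'joint_efforts': [0.115, 4.919, 31.261, 5.751, 0.252, 0.042], 'eef_pos': [0.459, 0.068, 0.347], 'ee_rot': [-3.136, 0.71, 3.131], 'force': [0.705, -0.107, -0.427], 'moment': [-0.041, 2.242, -0.021], 'width': 0.0}
```

View pics/scene1.png

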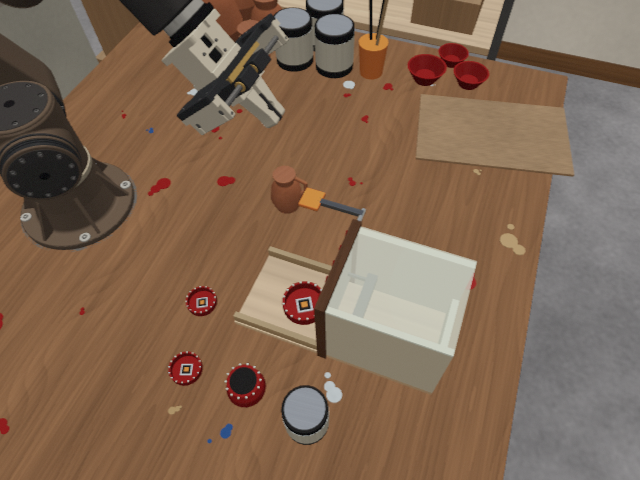

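The picture shows a wide black gripper bar, with ends near (185,120) and (285,35) and the fingers near (265,110). The arm has run into the q3 and q6 limits this close in. I overlay the tool-frame extents to learn how deep the bar is.

Run:
```python
from h import *
from scipy.spatial.transform import Rotation as R
s=arm.get_state();T=R.from_euler('xyz',s['ee_rot']).as_matrix();p=np.array(s['eef_pos']);print(np.round(T,2))
im=cv2.imread("pics/scene1.png");k=4;x0,y0=140,0;im=cv2.resize(im[y0:y0+150,x0:x0+190],None,fx=k,fy=k,interpolation=cv2.INTER_CUBIC)
P=lambda v:tuple(((proj("scene",p+T@(np.array(v)/1000))-[x0,y0])*k+k/2).astype(int).tolist())
for z,c in((-44,(0,255,0)),(-74,(0,255,255)),(-104,(255,255,0)),(-144,(255,0,255))):
    q=[P((a,b,z)) for a,b in((-39,-96),(39,-96),(39,96),(-39,96))]
    cv2.polylines(im,[np.array(q)],True,c,1)
    cv2.putText(im,str(z),q[2],0,.5,c,1)
for y in(-21,0,21):cv2.line(im,P((-9.5,y,22)),P((9.5,y,22)),(0,0,255),1)
cv2.imwrite("pics/hand.png",im)
```

```text
[[-0.76  0.01  0.65]
 [ 0.01  1.   -0.01]
 [-0.65 -0.   -0.76]]
```

View pics/hand.png

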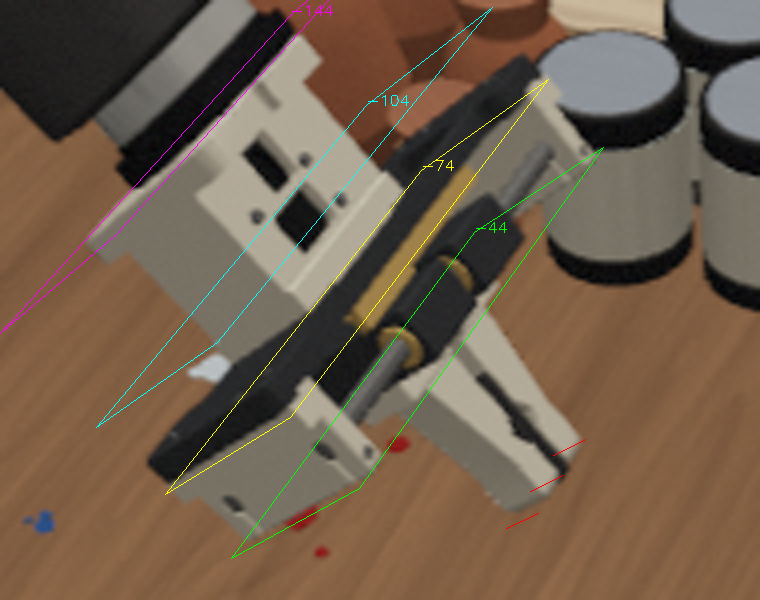

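The overlay shows a bar 193 wide from z -44 to about -85 of the tool, with a narrower block behind it. I bring the tool back upright, move it forward, and log joint data so I can fit the reach.

{"api": "arm_command", "payload": {"motion": [[[0,0,0],[0,7,0],0],[[0,0,0],[0,7,0],0],[[0,0,0],[0,7,0],0],[[0,0,0],[0,7,0],0],[[0,0,0],[0,7,0],0],[[0,0,0],[0,6,0],0],[[-20,0,0],[0,0,0],0],[[-20,0,0],[0,0,0],0],[[-20,0,0],[0,0,0],0],[[0,0,0],[0,0,0],0]]}}

```text
t: 3.65
eef_pos: [0.5237, 0.0656, 0.3488]
ee_rot: [-3.132, 0.032, 3.122]
force: [-0.3, -0.8, 0.4]
width: 0.0001
```

```bash
cat > st.py <<'E'
from station import arm
import numpy as np,json,sys
s=arm.get_state();print({k:np.round(s[k],3).tolist() for k in("t","q","eef_pos","ee_rot","force")})
open("log.jsonl","a").write(json.dumps([np.array(s[k]).tolist() for k in("q","eef_pos","ee_rot")])+"\n")
E
python3 st.py
```

```text
{'t': 3.65, 'q': [0.514, 0.044, -0.173, 0.025, -1.331, -2.11], 'eef_pos': [0.524, 0.066, 0.349], 'ee_rot': [-3.132, 0.032, 3.122], 'force': [-0.321, -0.843, 0.431]}
```

```bash
cat > k.py <<'E'
import numpy as np,json
from scipy.spatial.transform import Rotation as R
from scipy.optimize import least_squares
D=[([-0.933,0.359,0.0115,0,-1.224,-0.288],[0.231,-0.634,0.2485],[3.14,0,-2.792]),([0.856,-0.461,-1.017,0.869,-0.716,-3.03],[0.459,0.068,0.347],[-3.136,0.71,3.131])]+[tuple(json.loads(l)) for l in open("log.jsonl")]
E=lambda a,t:R.from_euler(a,t)
def chain(q,s4,s6):
    A=E('z',q[0]);F=A*E('y',q[1]-q[2]);W=F*E('x',s4*q[3])*E('y',-q[4]);return A,F,W,W*E('x',s6*q[5])
best=None
for s4 in(1,-1):
  for s6 in(1,-1):
    B=chain(D[0][0],s4,s6)[3].inv()*E('xyz',D[0][2])
    e=sum((E('xyz',d[2]).inv()*chain(d[0],s4,s6)[3]*B).magnitude() for d in D)
    if best is None or e<best[0]:best=(e,s4,s6,B)
e,s4,s6,B=best
def fk(x,q):
    a1,dy,d1,a2,a3,d4,d6=x;A,F,W,T=chain(q,s4,s6)
    p=A.apply([a1,dy,d1])+A.apply(E('y',q[1]).apply([0,0,a2]))+F.apply([d4,0,a3])+W.apply([d6,0,0])
    return p,T*B
reg=np.array([.05,-.1,.4,.45,.0,.45,.25])
f=least_squares(lambda x:np.hstack([fk(x,d[0])[0]-d[1] for d in D]+[.003*(x-reg)]),reg);X=f.x
def ik(p,Rt,q0):
    def c(q):
        pp,r=fk(X,q);return np.hstack([(pp-p)*5,(r*Rt.inv()).as_rotvec()])
    lo=[-3.07,-1.43,-1.02,-3.03,-3.05,-3.03];hi=[3.07,2.12,1.25,1.67,0,3.03]
    o=least_squares(c,np.clip(q0,np.array(lo)+.01,np.array(hi)-.01),bounds=(lo,hi));return o.x,np.linalg.norm(o.fun)
if __name__=="__main__":
    print("rot err",e,s4,s6,"params",np.round(X,3));print(np.round([np.linalg.norm(fk(X,d[0])[0]-d[1]) for d in D],4))
    q0=[.4,.5,0,0,-1,-1.9]
    for th in(35,45,55,65,75,90):
      t=np.radians(th);d=np.array([np.cos(t),0,-np.sin(t)]);y=np.array([0,1,0]);Rt=R.from_matrix(np.column_stack([np.cross(y,d),y,d]))
      for bx,tz in((-.115,.02),(-.06,.02),(0,.02),(.035,.02)):
        q,r=ik(np.array([.613+bx,-.06,tz])-.022*d,Rt,q0);print(th,bx,np.round(q,2),round(r,4))
E
python3 k.py
```

```text
rot err 0.0016460053929303955 -1 -1 params [ 0.474 -0.188  0.016  0.513  0.037 -0.02   0.246]
[0.043  0.0192 0.0271]
35 -0.115 [ 1.74 -1.36 -0.51  1.44 -2.04 -2.34] 0.354
35 -0.06 [ 1.8  -1.4  -0.51  1.56 -2.02 -2.27] 0.5905
35 0 [ 0.27  0.06  1.25  0.15 -2.38 -1.71] 1.4285
35 0.035 [ 0.18  0.4   1.25  0.01 -2.21 -1.72] 1.4008
45 -0.115 [ 1.73 -1.32 -0.51  1.34 -2.09 -2.41] 0.4586
45 -0.06 [ 1.79 -1.36 -0.51  1.47 -2.08 -2.33] 0.685
45 0 [ 0.2   0.27  1.25  0.04 -2.35 -1.74] 1.3405
45 0.035 [ 0.16  0.49  1.25 -0.02 -2.22 -1.73] 1.2931
55 -0.115 [ 1.72 -1.29 -0.51  1.24 -2.13 -2.47] 0.5739
55 -0.06 [ 1.77 -1.33 -0.51  1.39 -2.12 -2.39] 0.7917
55 0 [ 0.18  0.4   1.25 -0.01 -2.35 -1.75] 1.2506
55 0.035 [ 0.15  0.57  1.25 -0.04 -2.24 -1.74] 1.1877
65 -0.115 [ 1.71 -1.26 -0.51  1.15 -2.16 -2.53] 0.6969
65 -0.06 [ 0.32 -0.05  1.25  0.18 -2.62 -1.72] 1.2263
65 0 [ 0.16  0.52  1.25 -0.05 -2.35 -1.76] 1.1621
65 0.035 [ 0.14  0.65  1.25 -0.06 -2.26 -1.74] 1.0854
75 -0.115 [ 1.7  -1.23 -0.5   1.06 -2.19 -2.58] 0.8256
75 -0.06 [ 0.21  0.26  1.25 -0.02 -2.56 -1.8 ] 1.1844
75 0 [ 0.15  0.62  1.25 -0.08 -2.37 -1.77] 1.0765
75 0.035 [ 0.14  0.73  1.25 -0.08 -2.29 -1.75] 0.9869
90 -0.115 [ 0.34 -0.11  1.25  0.17 -2.81 -1.75] 1.1674
90 -0.06 [ 0.16  0.52  1.25 -0.12 -2.55 -1.82] 1.1123
90 0 [ 0.14  0.77  1.25 -0.12 -2.4  -1.78] 0.9554
90 0.035 [ 0.13  0.85  1.25 -0.11 -2.33 -1.76] 0.8479
```

```bash
sed -i "s/a1,dy,d1,a2,a3,d4,d6=x/a1,dy,d1,a2,a3,d4,d6,ax=x/; s/apply(\[0,0,a2\])/apply([ax,0,a2])/; s/\.45,\.25\])/.45,.25,0])/; s/\.003\*/.0005*/" k.py; python3 k.py | head -8
```

```text
rot err 0.0016460053929303955 -1 -1 params [ 0.135 -0.193 -0.08   0.503  0.186  0.15   0.217  0.14 ]
[0.0016 0.0001 0.0017]
35 -0.115 [ 0.17  0.05 -1.02 -0.16 -0.31 -1.55] 1.1764
35 -0.06 [ 0.17  0.12 -1.02 -0.18 -0.17 -1.53] 1.0345
35 0 [ 0.18  0.19 -1.02 -0.28 -0.02 -1.43] 0.8752
35 0.035 [ 0.18  0.21 -1.02  0.71 -0.   -2.44] 0.7879
45 -0.115 [ 0.18  0.07 -1.02 -0.14 -0.36 -1.6 ] 1.0496
45 -0.06 [ 0.18  0.13 -1.02 -0.12 -0.23 -1.61] 0.9025
```

{"api": "arm_command", "payload": {"motion": [[[0,0,20],[0,0,0],0],[[0,0,20],[0,0,0],0],[[0,0,20],[0,0,0],0],[[0,0,20],[0,-7,0],0],[[0,0,0],[0,-7,0],0],[[0,0,0],[0,-6,0],0],[[0,0,0],[0,0,0],0],[[0,0,0],[0,0,0],0]]}}

```text
t: 4.32
eef_pos: [0.5208, 0.0626, 0.2694]
ee_rot: [-3.129, 0.376, 3.128]
force: [0.2, 1.0, 0.1]
width: 0.0003
```

```bash
python3 st.py; python3 k.py
```

```text
{'t': 4.317, 'q': [0.645, -0.121, -0.695, 0.358, -0.734, -2.467], 'eef_pos': [0.521, 0.063, 0.269], 'ee_rot': [-3.129, 0.376, 3.128], 'force': [0.19, 0.982, 0.126]}
rot err 0.0026073320588392455 -1 -1 params [ 0.026 -0.195  0.099  0.471  0.092  0.289  0.236  0.145]
[0.0184 0.0223 0.0125 0.028 ]
35 -0.115 [ 0.22  0.19 -1.02  0.44 -0.   -2.19] 0.7619
35 -0.06 [ 0.23  0.19 -1.02  0.85 -0.   -2.62] 0.6619
35 0 [ 0.22  0.28 -0.87  1.29 -0.02 -3.03] 0.5998
35 0.035 [ 0.21  0.33 -0.79  1.3  -0.03 -3.03] 0.5613
45 -0.115 [ 0.21  0.21 -1.02 -1.06 -0.02 -0.69] 0.6168
45 -0.06 [ 0.25  0.2  -1.02  1.25 -0.03 -3.03] 0.4957
45 0 [ 0.21  0.29 -0.88  0.63 -0.   -2.38] 0.4337
45 0.035 [ 0.2   0.34 -0.8   0.78 -0.   -2.52] 0.3956
55 -0.115 [ 0.24  0.21 -1.02  0.07 -0.08 -1.86] 0.4744
55 -0.06 [ 0.26  0.22 -1.02  1.23 -0.04 -3.03] 0.3308
55 0 [ 0.24  0.29 -0.89  1.25 -0.06 -3.03] 0.2652
55 0.035 [ 0.23  0.34 -0.81  1.26 -0.07 -3.03] 0.2258
65 -0.115 [ 0.26  0.21 -1.02  0.1  -0.15 -1.92] 0.3313
65 -0.06 [ 0.27  0.24 -1.02  1.21 -0.06 -3.03] 0.1694
65 0 [ 0.25  0.3  -0.9   1.23 -0.08 -3.03] 0.0984
65 0.035 [ 0.25  0.35 -0.82  1.24 -0.09 -3.03] 0.0585
75 -0.115 [ 0.27  0.22 -1.02  0.07 -0.21 -1.91] 0.1885
75 -0.06 [ 0.28  0.25 -1.02  0.79 -0.09 -2.63] 0.0221
75 0 [ 0.25  0.33 -0.84  0.41 -0.17 -2.22] 0.0
75 0.035 [ 0.24  0.38 -0.71  0.27 -0.24 -2.06] 0.0
90 -0.115 [ 0.28  0.24 -0.99  0.   -0.33 -1.85] 0.0
90 -0.06 [ 0.25  0.32 -0.8   0.   -0.44 -1.82] 0.0
90 0 [ 0.22  0.42 -0.58  0.   -0.58 -1.8 ] 0.0
90 0.035 [ 0.21  0.48 -0.44  0.   -0.66 -1.78] 0.0
```

```bash
sed -i "s/d6,ax=x/d6,ax,wy,wz,vy=x/; s/W.apply(\[d6,0,0\])/W.apply([d6,wy,wz])+(F*E('x',s4*q[3])).apply([0,0,vy])/; s/\.25,0\])/.25,0,0,0,0])/; s/\.0005\*/.002*/" k.py; python3 k.py|head -2; python3 k.py | grep -E "^(35|45|55|65) "
```

```text
rot err 0.0026073320588392455 -1 -1 params [ 0.001  0.     0.203  0.602 -0.003  0.464  0.358 -0.001 -0.192 -0.
  0.002]
35 -0.115 [-0.95  0.62 -1.02 -2.22 -1.    1.64] 0.0116
35 -0.06 [-0.79  0.56 -0.93 -2.31 -0.9   1.5 ] 0.0
35 0 [-0.65  0.53 -0.81 -2.36 -0.78  1.37] 0.0
35 0.035 [-0.59  0.53 -0.74 -2.38 -0.72  1.32] 0.0
45 -0.115 [-0.6   0.27 -0.81 -2.   -0.45  0.92] 0.0
45 -0.06 [-0.48  0.31 -0.7  -2.   -0.37  0.81] 0.0
45 0 [-0.36  0.35 -0.56 -1.92 -0.27  0.62] 0.0
45 0.035 [-0.27  0.37 -0.48 -1.81 -0.2   0.44] 0.0
55 -0.115 [ 0.05  0.2  -0.72 -1.12 -0.   -0.5 ] 0.0584
55 -0.06 [ 0.08  0.26 -0.65 -1.   -0.   -0.64] 0.0738
55 0 [ 0.12  0.33 -0.58 -0.8  -0.   -0.87] 0.0885
55 0.035 [ 0.14  0.37 -0.55 -0.66 -0.   -1.02] 0.0946
65 -0.115 [ 0.27  0.2  -0.94 -0.02 -0.   -1.8 ] 0.1153
65 -0.06 [ 0.24  0.27 -0.87  0.11 -0.02 -1.9 ] 0.1021
65 0 [ 0.21  0.34 -0.79  0.24 -0.04 -2.01] 0.0856
65 0.035 [ 0.2   0.37 -0.74  0.32 -0.06 -2.07] 0.0745
```

```bash
cat > br.py <<'E'
from k import *
rng=np.random.default_rng(0)
lo=np.array([-3.07,-1.43,-1.02,-3.03,-3.05,-3.03]);hi=np.array([3.07,2.12,1.25,1.67,0,3.03])
def Rt(th,fl,ps=0):
    t=np.radians(th);p=np.radians(ps);d=np.array([np.cos(t)*np.cos(p),np.cos(t)*np.sin(p),-np.sin(t)]);y=np.array([-np.sin(p),np.cos(p),0])*fl
    return d,R.from_matrix(np.column_stack([np.cross(y,d),y,d]))
if __name__=="__main__":
  for nm,th,P in(("paddle",55,(.515,.066,.18)),("paddle",45,(.515,.066,.18)),("padend",45,(.57,.066,.09)),("back",55,(.498,-.06,.025)),("back",45,(.498,-.06,.025)),("in",45,(.635,-.06,.025)),("in",35,(.64,-.06,.03))):
   for fl in(1,-1):
    S=[]
    for i in range(40):
      d,r=Rt(th,fl);q,e=ik(np.array(P)-.022*d,r,rng.uniform(lo,hi))
      if e<1e-4 and all(np.abs(q-s).max()>.05 for s in S):S.append(q)
    print(nm,th,fl,[np.round(s,2).tolist() for s in S])
E
python3 br.py
```

```text
paddle 55 1 []
paddle 55 -1 []
paddle 45 1 []
paddle 45 -1 []
padend 45 1 []
padend 45 -1 []
back 55 1 []
back 55 -1 []
back 45 1 [[-0.57, 0.25, -0.79, -1.97, -0.42, 0.85]]
back 45 -1 [[-0.57, 0.25, -0.79, -1.96, -0.43, -2.29]]
in 45 1 [[-0.27, 0.35, -0.5, -1.8, -0.2, 0.43]]
in 45 -1 [[-0.28, 0.35, -0.5, -1.8, -0.2, -2.72]]
in 35 1 [[-0.59, 0.49, -0.74, -2.35, -0.7, 1.28]]
in 35 -1 [[-0.59, 0.49, -0.74, -2.35, -0.7, -1.86]]
```

```bash
cat > pl.py <<'E'
from br import *
def soft(P,th,q0,w=.05,ps=0,roll=0,wq=.0):
    d,r=Rt(th,1,ps);P=np.array(P)
    def c(q):
        p,o=fk(X,q);return np.hstack([(p+o.apply([0,0,.022])-P)*50,w*(r.inv()*o).as_rotvec(),wq*(q-q0)])
    s=least_squares(c,np.clip(q0,lo+.02,hi-.02),bounds=(lo+.015,hi-.015));q=s.x;p,o=fk(X,q);z=o.apply([0,0,1]);y=o.apply([0,1,0])
    return q,[round(np.degrees(np.arcsin(-z[2])),1),round(np.degrees(np.arctan2(z[1],z[0])),1),round(np.degrees(np.arcsin(y[2])),1)],np.linalg.norm(p+.022*z-P)
if __name__=="__main__":
  q=np.array([-.57,.25,-.79,-1.97,-.42,.85])
  for th in(38,42,45):
   for P in((.480,-.06,.027),(.498,-.06,.027),(.56,-.06,.027),(.634,-.06,.027)):
    a=soft(P,th,q);print(th,P,np.round(a[0],2),a[1:])
  for th in(35,45):
   q0=soft((.498,-.06,.027),th,q)[0]
   for P in((.51,-.03,.1),(.51,.03,.15),(.52,.066,.175),(.54,.066,.13),(.57,.066,.085)):
    a=soft(P,th,q0);q0=a[0];print(th,P,np.round(a[0],2),a[1:])
E
python3 pl.py
```

```text
38 (0.48, -0.06, 0.027) [-0.91  0.47 -1.   -2.16 -0.85  1.46] ([np.float64(38.0), np.float64(0.0), np.float64(0.0)], np.float64(2.622899880930223e-12))
38 (0.498, -0.06, 0.027) [-0.85  0.45 -0.96 -2.19 -0.81  1.41] ([np.float64(38.0), np.float64(0.0), np.float64(0.0)], np.float64(1.2608222743908254e-14))
38 (0.56, -0.06, 0.027) [-0.69  0.43 -0.84 -2.25 -0.7   1.28] ([np.float64(38.0), np.float64(0.0), np.float64(0.0)], np.float64(6.829292772072585e-14))
38 (0.634, -0.06, 0.027) [-0.55  0.45 -0.7  -2.28 -0.58  1.16] ([np.float64(38.0), np.float64(0.0), np.float64(0.0)], np.float64(1.7225008623039902e-12))
42 (0.48, -0.06, 0.027) [-0.74  0.31 -0.9  -2.06 -0.61  1.13] ([np.float64(42.0), np.float64(0.0), np.float64(0.0)], np.float64(8.092502678727664e-15))
42 (0.498, -0.06, 0.027) [-0.7   0.31 -0.87 -2.08 -0.58  1.11] ([np.float64(42.0), np.float64(0.0), np.float64(0.0)], np.float64(4.694113135662805e-13))
42 (0.56, -0.06, 0.027) [-0.57  0.34 -0.75 -2.12 -0.49  1.01] ([np.float64(42.0), np.float64(0.0), np.float64(0.0)], np.float64(2.1083849394474409e-16))
42 (0.634, -0.06, 0.027) [-0.4
[... 1568 characters left out ...]
loat64(41.6), np.float64(1.0), np.float64(0.5)], np.float64(1.1710141581212131e-07))
45 (0.51, 0.03, 0.15) [-0.08 -0.1  -0.74 -1.93 -0.02  0.41] ([np.float64(36.4), np.float64(-3.6), np.float64(-1.9)], np.float64(3.1298593458055127e-07))
45 (0.52, 0.066, 0.175) [-0.2  -0.13 -0.84 -2.6  -0.02  1.16] ([np.float64(39.8), np.float64(-10.7), np.float64(-5.6)], np.float64(2.967039333728209e-07))
45 (0.54, 0.066, 0.13) [-0.09 -0.   -0.72 -2.18 -0.02  0.67] ([np.float64(40.6), np.float64(-4.1), np.float64(-2.1)], np.float64(1.654676596446728e-07))
45 (0.57, 0.066, 0.085) [-0.07  0.14 -0.65 -2.08 -0.05  0.56] ([np.float64(43.8), np.float64(-0.9), np.float64(-0.5)], np.float64(3.9988195557425725e-08))
```

```bash
cat > rows.py <<'E'
from pl import *
from station import arm
def rows(poses,dec=1):
    "rounded tool-frame increments through poses [(p,Rot)], simulated with rounding"
    p,o=poses[0];out=[]
    for a,b in poses[1:]:
        s=np.round(o.inv().apply(a-p)*1000,0 if dec==0 else dec);w=np.round(np.degrees((o.inv()*b).as_rotvec()),dec)
        out.append([s.tolist(),w.tolist()]);p=p+o.apply(s/1000);o=o*R.from_rotvec(np.radians(w))
    return out,(p,o)
def show(out,g=0):print("["+", ".join(str([a,b,g]) for a,b in out)+"]")
def qpath(qs,n):
    return [fk(X,q) for q in qs]
E
python3 - <<'E'
from rows import *
s=arm.get_state();q0=np.array(s['q'])
seed=np.array([-.3,0,-.85,-2.2,-.4,.9])
for th in(25,30):
  a=soft((.515,.066,.215),th,seed);print(th,np.round(a[0],2),a[1:])
qt=soft((.515,.066,.215),28,seed)[0]
via=(q0+qt)/2
for f in np.linspace(0,1,9):
    q=q0+f*(qt-q0);p,o=fk(X,q);z=o.apply([0,0,1]);y=o.apply([0,1,0]);print(round(f,2),np.round(q,2),np.round(p+.022*z,3),np.round(z,2),np.round(y,2))
E
```

```text
25 [-0.33 -0.19 -0.89 -2.23 -0.38  0.84] ([np.float64(25.0), np.float64(-0.0), np.float64(-0.0)], np.float64(1.716587549445839e-16))
30 [-0.02 -0.22 -0.74 -1.96 -0.02  0.4 ] ([np.float64(29.4), np.float64(-0.2), np.float64(-0.1)], np.float64(2.267515926713225e-08))
0.0 [ 0.65 -0.12 -0.7   0.36 -0.73 -2.47] [0.529 0.062 0.249] [ 0.37 -0.02 -0.93] [ 0.02  1.   -0.01]
0.12 [ 0.54 -0.13 -0.71  0.05 -0.66 -2.08] [0.481 0.053 0.194] [ 0.3   0.14 -0.94] [-0.09  0.99  0.12]
0.25 [ 0.44 -0.15 -0.72 -0.25 -0.59 -1.7 ] [0.444 0.064 0.16 ] [ 0.3  0.3 -0.9] [-0.17  0.95  0.26]
0.38 [ 0.34 -0.16 -0.73 -0.56 -0.52 -1.32] [0.425 0.085 0.143] [ 0.38  0.42 -0.82] [-0.24  0.91  0.35]
0.5 [ 0.24 -0.17 -0.74 -0.87 -0.45 -0.93] [0.424 0.105 0.142] [ 0.51  0.47 -0.73] [-0.29  0.88  0.36]
0.62 [ 0.14 -0.18 -0.76 -1.17 -0.38 -0.55] [0.438 0.116 0.153] [ 0.65  0.44 -0.63] [-0.3   0.9   0.32]
0.75 [ 0.04 -0.19 -0.77 -1.48 -0.31 -0.16] [0.462 0.114 0.171] [ 0.77  0.33 -0.54] [-0.25  0.94  0.23]
0.88 [-0.06 -0.21 -0.78 -1.79 -0.24  0.22] [0.489 0.096 0.192] [ 0.85  0.18 -0.49] [-0.14  0.98  0.12]
1.0 [-0.16 -0.22 -0.79 -2.09 -0.16  0.6 ] [0.515 0.066 0.215] [ 0.88 -0.   -0.47] [ 0.  1. -0.]
```

```bash
cat > go1.py <<'E'
from rows import *
s=arm.get_state();q0=np.array(s['q']);qt=soft((.515,.066,.215),25,np.array([-.3,0,-.85,-2.2,-.4,.9]))[0]
N=22;T0=fk(X,q0);T0=T0[0]+T0[1].apply([0,0,.022]);T1=np.array([.515,.066,.215])
ps=[fk(X,q0)];q=q0
for i in range(1,N+1):
    f=i/N;o=fk(X,q0+f*(qt-q0))[1];t=T0+f*(T1-T0)+[-.02*np.sin(np.pi*f),0,.0*np.sin(np.pi*f)];p=t-o.apply([0,0,.022])
    qn,e=ik(p,o,q);print(i,np.round(qn,2),round(e,4),"max/row",round(np.abs(qn-q).max(),2));q=qn;ps.append((p,o))
out,(p,o)=rows(ps);print("maxturn",max(np.linalg.norm(b) for a,b in out));show(out[:12]);show(out[12:]);print(np.round(p,4))
E
python3 go1.py
```

```text
1 [ 0.6  -0.1  -0.62  0.22 -0.78 -2.3 ] 0.0 max/row 0.17
2 [ 0.55 -0.09 -0.56  0.11 -0.82 -2.14] 0.0 max/row 0.16
3 [ 0.49 -0.08 -0.5  -0.   -0.85 -1.99] 0.0 max/row 0.15
4 [ 0.44 -0.07 -0.46 -0.11 -0.87 -1.86] 0.0 max/row 0.14
5 [ 0.38 -0.06 -0.43 -0.2  -0.89 -1.73] 0.0 max/row 0.13
6 [ 0.32 -0.06 -0.41 -0.29 -0.89 -1.6 ] 0.0 max/row 0.12
7 [ 0.26 -0.06 -0.41 -0.38 -0.89 -1.48] 0.0 max/row 0.12
8 [ 0.2  -0.07 -0.41 -0.47 -0.88 -1.37] 0.0 max/row 0.11
9 [ 0.15 -0.07 -0.42 -0.55 -0.87 -1.26] 0.0 max/row 0.11
10 [ 0.1  -0.08 -0.43 -0.63 -0.84 -1.15] 0.0 max/row 0.11
11 [ 0.06 -0.1  -0.46 -0.71 -0.81 -1.04] 0.0 max/row 0.11
12 [ 0.03 -0.11 -0.48 -0.79 -0.77 -0.94] 0.0 max/row 0.1
13 [-0.   -0.13 -0.52 -0.87 -0.71 -0.84] 0.0 max/row 0.1
14 [-0.02 -0.15 -0.55 -0.95 -0.65 -0.74] 0.0 max/row 0.1
15 [-0.03 -0.17 -0.59 -1.03 -0.58 -0.64] 0.0 max/row 0.1
16 [-0.03 -0.19 -0.63 -1.11 -0.5  -0.55] 0.0 max/row 0.09
17 [-0.01 -0.21 -0.66 -1.2  -0.41 -0.45] 0.0 max/row 0.1
18 [ 0.01 -0.22 -0.69 -1.31 -0.31 -0.33] 0.0 max/row 0.12
19 [-0.02 -0.22 -0.71 -1.47 -0.25 -0.14] 0.0 max/row 0.19
20 [-0.11 -0
[... 437 characters left out ...]
, 0], [[3.3, -1.1, 1.0], [-3.1, -1.8, -0.8], 0], [[3.3, -0.9, 0.9], [-2.6, -2.3, -0.7], 0], [[3.1, -0.9, 1.0], [-2.2, -2.9, -0.8], 0], [[3.1, -0.7, 1.0], [-1.6, -3.4, -0.8], 0], [[2.8, -0.7, 1.0], [-0.9, -3.8, -0.8], 0], [[2.7, -0.4, 1.2], [-0.3, -3.9, -0.9], 0]]
[[[2.5, -0.4, 1.2], [0.4, -4.1, -0.9], 0], [[2.2, -0.1, 1.4], [1.1, -4.1, -0.9], 0], [[2.0, -0.0, 1.6], [1.8, -3.9, -1.0], 0], [[1.9, 0.2, 1.7], [2.4, -3.8, -1.0], 0], [[1.6, 0.4, 2.0], [3.0, -3.4, -1.1], 0], [[1.5, 0.7, 2.3], [3.5, -3.0, -1.0], 0], [[1.3, 0.9, 2.4], [3.9, -2.6, -1.2], 0], [[1.1, 1.1, 2.6], [4.2, -2.1, -1.1], 0], [[1.0, 1.5, 2.7], [4.5, -1.5, -1.2], 0], [[0.8, 1.7, 2.7], [4.7, -0.9, -1.2], 0]]
[0.495  0.066  0.2243]
```

{"api": "arm_command", "payload": {"motion": [[[3,-1,0],[-2.5,3,-1],0],[[3,-1,0.5],[-3,2,-1],0],[[3,-1,0.5],[-3.5,1.5,-1],0],[[3,-1,1],[-3.5,0.5,-1],0],[[3,-1,1],[-3.5,0,-1],0],[[3,-1,1],[-3.5,-1,-1],0],[[3,-1,1],[-3,-2,-1],0],[[3,-1,1],[-2.5,-2.5,-1],0],[[3,-1,1],[-2,-3,-1],0],[[3,-0.5,1],[-1.5,-3.5,-1],0],[[3,-0.5,1],[-1,-4,-1],0],[[2.5,-0.5,1],[-0.5,-4,-1],0],[[2.5,-0.5,1],[0.5,-4,-1],0],[[2,0,1.5],[1,-4,-1],0],[[2,0,1.5],[2,-4,-1],0],[[2,0,1.5],[2.5,-4,-1],0],[[1.5,0.5,2],[3,-3.5,-1],0],[[0,0,0],[0,0,0],0]]}}

```text
t: 5.82
eef_pos: [0.4933, 0.06, 0.2377]
ee_rot: [2.696, 0.976, 3.054]
force: [0.1, 0.5, -0.8]
width: 0.0004
```

```bash
python3 st.py; python3 k.py|head -2; sed -i 's/N=22/N=18/; s/-.02\*np.sin/-.0*np.sin/' go1.py; python3 go1.py
```

```text
{'t': 5.817, 'q': [-0.081, -0.189, -0.651, -1.298, -0.458, -0.307], 'eef_pos': [0.493, 0.06, 0.238], 'ee_rot': [2.696, 0.976, 3.054], 'force': [0.13, 0.511, -0.752]}
rot err 0.00356865872474754 -1 -1 params [-0.     0.     0.201  0.602 -0.     0.464  0.357 -0.002 -0.192  0.001
 -0.   ]
1 [-0.1  -0.19 -0.66 -1.34 -0.46 -0.25] 0.0 max/row 0.06
2 [-0.12 -0.19 -0.66 -1.38 -0.46 -0.19] 0.0 max/row 0.06
3 [-0.14 -0.19 -0.67 -1.42 -0.46 -0.14] 0.0 max/row 0.05
4 [-0.16 -0.19 -0.68 -1.46 -0.46 -0.09] 0.0 max/row 0.05
5 [-0.17 -0.19 -0.69 -1.51 -0.45 -0.03] 0.0 max/row 0.05
6 [-0.18 -0.19 -0.7  -1.55 -0.45  0.02] 0.0 max/row 0.05
7 [-0.2  -0.19 -0.71 -1.59 -0.44  0.08] 0.0 max/row 0.05
8 [-0.21 -0.19 -0.73 -1.64 -0.43  0.13] 0.0 max/row 0.06
9 [-0.22 -0.19 -0.74 -1.68 -0.43  0.19] 0.0 max/row 0.06
10 [-0.23 -0.19 -0.75 -1.73 -0.42  0.25] 0.0 max/row 0.06
11 [-0.24 -0.19 -0.76 -1.78 -0.41  0.31] 0.0 max/row 0.06
12 [-0.25 -0.19 -0.78 -1.84 -0.4   0.37] 0.0 max/row 0.06
13 [-0.26 -0.19 -0.79 -1.89 -0.39  0.44] 0.0 max/row 0.07
14 [-0.27 -0.19 -0.81 -1.95 -0.38  0.51] 0.0 max/row 0.07
15 [-0.29 
[... 313 characters left out ...]
.7, -0.9, -0.2], 0], [[0.7, -0.0, 0.5], [0.7, -0.8, -0.3], 0], [[0.7, -0.0, 0.4], [0.8, -0.7, -0.3], 0], [[0.7, 0.0, 0.5], [0.9, -0.8, -0.3], 0], [[0.7, 0.1, 0.5], [1.0, -0.7, -0.2], 0], [[0.7, 0.1, 0.5], [1.0, -0.6, -0.3], 0], [[0.7, 0.2, 0.4], [1.1, -0.6, -0.3], 0], [[0.7, 0.2, 0.5], [1.2, -0.6, -0.3], 0], [[0.6, 0.2, 0.5], [1.3, -0.5, -0.3], 0], [[0.6, 0.3, 0.5], [1.3, -0.4, -0.3], 0], [[0.6, 0.3, 0.5], [1.4, -0.4, -0.3], 0]]
[[[0.6, 0.3, 0.5], [1.4, -0.2, -0.3], 0], [[0.5, 0.4, 0.5], [1.5, -0.2, -0.3], 0], [[0.6, 0.4, 0.4], [1.5, -0.2, -0.3], 0], [[0.5, 0.5, 0.5], [1.5, -0.0, -0.4], 0], [[0.4, 0.4, 0.5], [1.6, 0.0, -0.3], 0], [[0.4, 0.5, 0.5], [1.6, 0.2, -0.3], 0]]
[0.495  0.066  0.2244]
```

{"api": "arm_command", "payload": {"motion": [[[1.4,-0.2,1],[1.2,-1.7,-0.5],0],[[1.4,0,1],[1.5,-1.5,-0.5],0],[[1.4,0,1],[2,-1.5,-0.5],0],[[1.4,0.3,1],[2,-1.2,-0.5],0],[[1.3,0.4,1],[2.5,-1,-0.6],0],[[1.2,0.6,1],[2.7,-0.8,-0.6],0],[[1.1,0.7,1],[2.9,-0.4,-0.6],0],[[1.1,0.9,0.9],[3,-0.2,-0.7],0],[[0.9,0.9,1],[3.1,0,-0.6],0],[[0.4,0.5,0.5],[1.6,0.2,-0.3],0],[[0,0,0],[0,0,0],0]]}}

```text
t: 6.73
eef_pos: [0.4969, 0.0651, 0.2248]
ee_rot: [-3.107, 1.13, -3.133]
force: [-0.6, -0.4, -0.1]
width: 0.0003
```

```bash
cat > go2.py <<'E'
from rows import *
B=np.array([.613,-.053,0])
s=arm.get_state();q=np.array(s['q']);p,o=np.array(s['eef_pos']),R.from_euler('xyz',s['ee_rot']);print(np.round(p,4),np.round(q,2),np.round(p+o.apply([0,0,.022]),4),np.round(o.as_matrix(),3).tolist())
# press path: phi 0..1.1, tip centre T; lower corner leads early, upper corner late
def tip(phi,th,rho=92):
    t=np.radians(th);u=np.array([np.sin(t),np.cos(t)])*.0095
    n=np.array([-np.sin(phi),np.cos(phi)]);c=np.array([0,.165])+rho/1000*np.array([-np.cos(phi),-np.sin(phi)])+.004*n
    off=max(np.dot(-u,-n),np.dot(u,-n));return c+n*off
ps=[(p,o)];
W=[(-.12,27),(0,30)]+[(f,25+15*f/1.1) for f in np.linspace(.08,1.1,22)]
for i,(phi,th) in enumerate(W):
    t=tip(max(phi,0),th,92-5*max(phi,0));
    if phi<0:t=t+[0,.012]
    if i==1: th=27
    d,r=Rt(th,1);P=np.array([B[0]+t[0],.066,t[1]])-.022*d
    qn,e=ik(P,r,q);print(round(phi,2),round(th),np.round(P+.022*d,3),np.round(qn,2),round(e,4),round(np.abs(qn-q).max(),2));q=qn;ps.append((P,r))
out,_=rows(ps);show(out)
E
python3 go2.py
```

```text
[0.4969 0.0651 0.2248] [-0.34 -0.19 -0.91 -2.3  -0.38  0.92] [0.5168 0.0645 0.2154] [[-0.427, 0.022, 0.904], [-0.004, 1.0, -0.027], [-0.904, -0.015, -0.427]]
-0.12 27 [0.521 0.066 0.189] [-0.37 -0.11 -0.92 -2.31 -0.45  0.96] 0.0 0.08
0 27 [0.521 0.066 0.177] [-0.42 -0.06 -0.97 -2.36 -0.54  1.07] 0.0 0.1
0.08 26 [0.521 0.066 0.17 ] [-0.48  0.   -1.02 -2.4  -0.66  1.17] 0.002 0.11
0.13 27 [0.521 0.066 0.165] [-0.47  0.01 -1.02 -2.4  -0.65  1.17] 0.0016 0.01
0.18 27 [0.521 0.066 0.16 ] [-0.47  0.02 -1.02 -2.41 -0.65  1.18] 0.001 0.01
0.23 28 [0.522 0.066 0.156] [-0.47  0.03 -1.02 -2.42 -0.65  1.19] 0.0003 0.01
0.27 29 [0.523 0.066 0.151] [-0.47  0.05 -1.02 -2.43 -0.64  1.2 ] 0.0 0.01
0.32 29 [0.524 0.066 0.146] [-0.46  0.06 -1.02 -2.43 -0.64  1.21] 0.0 0.01
0.37 30 [0.525 0.066 0.142] [-0.46  0.07 -1.01 -2.44 -0.63  1.21] 0.0 0.01
0.42 31 [0.527 0.066 0.137] [-0.45  0.08 -1.01 -2.45 -0.62  1.22] 0.0 0.01
0.47 31 [0.529 0.066 0.133] [-0.45  0.09 -1.   -2.45 -0.62  1.22] 0.0 0.01
0.52 32 [0.531 0.066 0.128] [-0.44  0.1  -1.   -2.46 -0.61  1.23] 0.0 0.01
0.57 33 [0.533 0.066 0.124] [-0.43 
[... 1155 characters left out ...]
[3.3, 0.0, 3.3], [-0.0, 0.6, -0.0], 0], [[3.0, 0.0, 3.5], [-0.0, 0.7, -0.0], 0], [[2.9, 0.0, 3.7], [-0.0, 0.7, -0.0], 0], [[2.6, 0.0, 3.9], [-0.0, 0.6, -0.0], 0], [[2.4, 0.0, 4.1], [-0.0, 0.7, -0.0], 0], [[2.0, 0.0, 4.2], [-0.0, 0.6, -0.0], 0], [[1.8, 0.0, 4.4], [-0.0, 0.7, -0.0], 0], [[1.5, 0.0, 4.6], [-0.0, 0.7, -0.0], 0], [[1.3, 0.0, 4.6], [-0.0, 0.6, -0.0], 0], [[0.9, 0.0, 4.7], [-0.0, 0.7, -0.0], 0], [[0.5, 0.0, 4.8], [-0.0, 0.6, -0.0], 0], [[0.3, 0.0, 4.8], [-0.0, 0.7, -0.0], 0], [[-0.0, 0.0, 4.8], [-0.0, 0.7, -0.0], 0], [[-0.4, 0.0, 3.9], [-0.0, 0.6, -0.0], 0], [[-0.5, 0.0, 3.7], [-0.0, 0.7, -0.0], 0], [[-0.7, 0.0, 3.6], [-0.0, 0.7, -0.0], 0], [[-0.9, 0.0, 3.6], [-0.0, 0.6, -0.0], 0]]
```

```bash
sed -i "s/(-.12,27),(0,30)/(-.12,30),(0,30)/; s/25+15\*f/30+11*f/; s/if i==1: th=27/pass/" go2.py; python3 go2.py | cut -c1-1500
```

```text
[0.4969 0.0651 0.2248] [-0.34 -0.19 -0.91 -2.3  -0.38  0.92] [0.5168 0.0645 0.2154] [[-0.427, 0.022, 0.904], [-0.004, 1.0, -0.027], [-0.904, -0.015, -0.427]]
-0.12 30 [0.521 0.066 0.189] [-0.24 -0.14 -0.83 -2.19 -0.26  0.76] 0.0 0.16
0 30 [0.521 0.066 0.177] [-0.31 -0.1  -0.88 -2.26 -0.35  0.89] 0.0 0.13
0.08 31 [0.521 0.066 0.169] [-0.32 -0.09 -0.89 -2.28 -0.36  0.91] 0.0 0.02
0.13 31 [0.521 0.066 0.165] [-0.32 -0.07 -0.89 -2.29 -0.37  0.92] 0.0 0.01
0.18 32 [0.521 0.066 0.16 ] [-0.33 -0.06 -0.89 -2.29 -0.37  0.94] 0.0 0.02
0.23 32 [0.522 0.066 0.155] [-0.33 -0.05 -0.9  -2.3  -0.38  0.95] 0.0 0.02
0.27 33 [0.523 0.066 0.15 ] [-0.34 -0.03 -0.9  -2.32 -0.39  0.97] 0.0 0.02
0.32 33 [0.524 0.066 0.146] [-0.34 -0.02 -0.9  -2.33 -0.39  0.99] 0.0 0.02
0.37 34 [0.526 0.066 0.141] [-0.34 -0.   -0.9  -2.34 -0.4   1.  ] 0.0 0.02
0.42 34 [0.527 0.066 0.137] [-0.34  0.01 -0.9  -2.35 -0.4   1.02] 0.0 0.02
0.47 35 [0.529 0.066 0.132] [-0.35  0.03 -0.9  -2.36 -0.4   1.03] 0.0 0.02
0.52 35 [0.531 0.066 0.128] [-0.35  0.04 -0.9  -2.37 -0.41  1.05] 0.0 0.01
0.57 36 [0.534 0.066 0.124] [-0.35  0.05 -0.
[... 1133 characters left out ...]
 0], [[3.1, 0.1, 3.6], [-0.0, 0.5, 0.0], 0], [[2.8, -0.0, 3.7], [-0.0, 0.4, 0.0], 0], [[2.7, -0.0, 3.9], [-0.0, 0.5, 0.0], 0], [[2.4, -0.0, 4.1], [-0.0, 0.5, 0.0], 0], [[2.2, -0.0, 4.2], [-0.0, 0.5, 0.0], 0], [[1.9, -0.0, 4.4], [-0.0, 0.5, 0.0], 0], [[1.6, -0.0, 4.4], [-0.0, 0.5, 0.0], 0], [[1.3, -0.0, 4.6], [-0.0, 0.5, 0.0], 0], [[1.0, -0.0, 4.7], [-0.0, 0.4, 0.0], 0], [[0.8, -0.0, 4.7], [-0.0, 0.5, 0.0], 0], [[0.4, -0.0, 4.8], [-0.0, 0.5, 0.0], 0], [[0.2, -0.0, 4.8], [-0.0, 0.5, 0.0], 0], [[-0.2, 0.0, 4.5], [-0.0, 0.5, 0.0], 0], [[-0.3, 0.0, 3.7], [-0.0, 0.5, 0.0], 0], [[-0.6, 0.0, 3.7], [-0.0, 0.5, 0.0], 0], [[-0.7, 0.0, 3.6], [-0.0, 0.4, 0.0], 0], [[-0.9, 0.0, 3.6], [-0.0, 0.5, 0.0], 0]]
```

{"api": "arm_command", "payload": {"motion": [[[10,0.7,7.5],[-0.8,2.3,0],0],[[10,0.7,7.5],[-0.7,2.4,0],0],[[5,0,3],[0,0,0],0],[[0,0,0],[0,0,0],0]]}}

```text
t: 7.07
eef_pos: [0.5019, 0.0671, 0.1939]
ee_rot: [-3.136, 1.047, -3.131]
force: [-0.8, -0.4, 0.2]
width: 0.0003
```

```bash
python3 - <<'E'
from h import *
cv2.imwrite("pics/scene2.png",arm.grab_frame("scene")[:,:,::-1])
E
python3 st.py; python3 go2.py | head -1
```

```text
{'t': 7.117, 'q': [-0.281, -0.124, -0.859, -2.225, -0.311, 0.826], 'eef_pos': [0.501, 0.066, 0.194], 'ee_rot': [-3.137, 1.047, -3.133], 'force': [-0.19, 0.075, -0.732]}
[0.5013 0.0665 0.1938] [-0.28 -0.12 -0.86 -2.22 -0.31  0.83] [0.5203 0.0665 0.1828] [[-0.5, -0.004, 0.866], [-0.004, 1.0, 0.002], [-0.866, -0.003, -0.5]]
```

View pics/scene2.png

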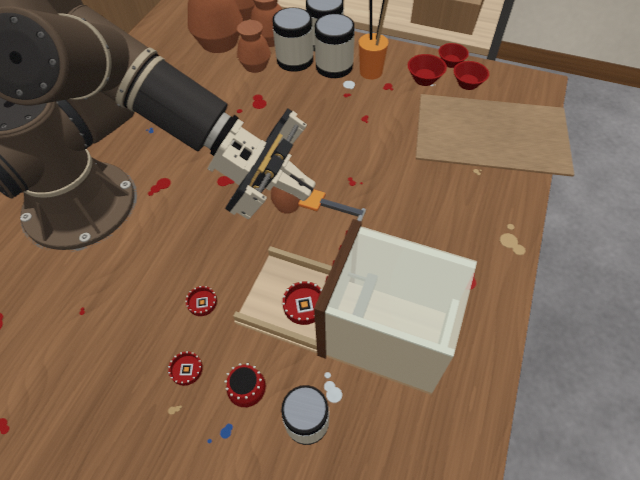

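The fingertips hang just above the paddle at about (310,197), and the dish is unmoved at (304,302). I plan the whole sequence before pressing.

```bash
python3 go2.py | tail -1 > /tmp/o
python3 - <<'E'
import ast
r=ast.literal_eval(open('/tmp/o').read());print(len(r),[ (a[0],a[2],b[1]) for a,b,g in r])
from rows import *
q=np.array([-.27,.16,-.79,-2.38,-.29,1.01])
K=[((.568,.066,.091),41),((.545,.05,.115),38),((.515,0,.105),37),((.488,-.06,.065),39),((.488,-.06,.023),40)]
ps=[]
for (a,ta),(b,tb),n in zip(K,K[1:],(3,4,5,3)):
  for f in np.arange(0 if not ps else 1,n+1)/n:
    t=np.array(a)*(1-f)+f*np.array(b);d,r=Rt(ta*(1-f)+tb*f,1);P=t-.022*d
    qn,e=ik(P,r,q);print(np.round(t,3),np.round(qn,2),round(e,4),round(np.abs(qn-q).max(),2));q=qn;ps.append((P,r))
out,_=rows(ps);show(out)
for x in(.5,.53,.56,.6,.625):
    d,r=Rt(40,1);qn,e=ik(np.array([x,-.06,.023])-.022*d,r,q);print(x,np.round(qn,2),round(e,4));q=qn
E
```

```text
24 [(-5.9, -2.6, -0.0), (10.4, 6.0, -0.0), (6.6, 3.7, 0.8), (3.8, 2.6, 0.5), (3.7, 2.8, 0.4), (3.5, 3.1, 0.5), (3.3, 3.3, 0.5), (3.1, 3.5, 0.5), (2.9, 3.7, 0.5), (2.6, 4.0, 0.5), (2.4, 4.0, 0.5), (2.2, 4.3, 0.4), (1.9, 4.3, 0.5), (1.6, 4.5, 0.5), (1.3, 4.6, 0.5), (1.1, 4.7, 0.5), (0.7, 4.7, 0.5), (0.5, 4.8, 0.5), (0.1, 4.8, 0.4), (-0.2, 4.5, 0.5), (-0.3, 3.7, 0.5), (-0.6, 3.6, 0.5), (-0.7, 3.7, 0.5), (-0.9, 3.6, 0.5)]
[0.568 0.066 0.091] [-0.27  0.16 -0.8  -2.39 -0.3   1.02] 0.0 0.01
[0.56  0.061 0.099] [-0.28  0.13 -0.8  -2.34 -0.3   0.98] 0.0 0.05
[0.553 0.055 0.107] [-0.29  0.1  -0.81 -2.3  -0.3   0.93] 0.0 0.05
[0.545 0.05  0.115] [-0.3   0.07 -0.81 -2.25 -0.3   0.88] 0.0 0.05
[0.538 0.038 0.112] [-0.33  0.06 -0.82 -2.2  -0.32  0.86] 0.0 0.05
[0.53  0.025 0.11 ] [-0.36  0.06 -0.82 -2.15 -0.34  0.83] 0.0 0.05
[0.522 0.012 0.108] [-0.4   0.06 -0.83 -2.11 -0.37  0.82] 0.0 0.04
[0.515 0.    0.105] [-0.44  0.06 -0.84 -2.07 -0.4   0.81] 0.0 0.04
[ 0.51  -0.012  0.097] [-0.49  0.08 -0.84 -2.05 -0.43  0.83] 0.0 0.04
[ 0.504 -0.024  0.089] [-0.53  0.1  -0.85 -2.02 -0.46  0.84] 0.0 0.04
[ 
[... 581 characters left out ...]
2, 0.0], 0], [[6.7, -12.5, -4.4], [0.0, -0.3, 0.0], 0], [[6.6, -12.5, -4.4], [0.0, -0.2, 0.0], 0], [[6.7, -12.5, -4.5], [0.0, -0.3, 0.0], 0], [[9.5, -12.0, 0.5], [0.0, 0.4, 0.0], 0], [[9.4, -12.0, 0.6], [0.0, 0.4, 0.0], 0], [[9.5, -12.0, 0.6], [0.0, 0.4, 0.0], 0], [[9.5, -12.0, 0.7], [0.0, 0.4, 0.0], 0], [[9.5, -12.0, 0.8], [0.0, 0.4, 0.0], 0], [[10.7, 0.0, 8.8], [0.0, 0.3, 0.0], 0], [[10.7, 0.0, 8.9], [0.0, 0.4, 0.0], 0], [[10.7, 0.0, 8.9], [0.0, 0.3, 0.0], 0]]
0.5 [-0.79  0.4  -0.93 -2.17 -0.72  1.31] 0.0
0.53 [-0.71  0.39 -0.87 -2.2  -0.66  1.25] 0.0
0.56 [-0.65  0.4  -0.82 -2.22 -0.62  1.2 ] 0.0
0.6 [-0.57  0.41 -0.74 -2.23 -0.55  1.13] 0.0
0.625 [-0.53  0.42 -0.68 -2.23 -0.51  1.09] 0.0
```

{"api": "arm_command", "payload": {"motion": [[[4.5,0,3.4],[0,0,0],0],[[6.5,0,3.5],[0,0.8,0],0],[[4,0,2.5],[0,0.5,0],0],[[3.5,0,3],[0,0.5,0],0],[[3.5,0,3],[0,0.5,0],0],[[3.3,0,3.3],[0,0.5,0],0],[[3,0,3.5],[0,0.5,0],0],[[3,0,3.7],[0,0.5,0],0],[[2.6,0,4],[0,0.5,0],0],[[2.4,0,4],[0,0.5,0],0],[[2.2,0,4.3],[0,0.5,0],0],[[2,0,4.3],[0,0.5,0],0],[[1.6,0,4.5],[0,0.5,0],0],[[1.3,0,4.6],[0,0.5,0],0],[[1,0,4.7],[0,0.5,0],0],[[0.7,0,4.7],[0,0.5,0],0],[[0.5,0,4.8],[0,0.5,0],0],[[0,0,4.8],[0,0.5,0],0],[[0,0,4.5],[0,0.5,0],0],[[-0.3,0,3.7],[0,0.5,0],0]]}}

```text
t: 8.78
eef_pos: [0.5407, 0.0663, 0.1106]
ee_rot: [-3.137, 0.876, -3.135]
force: [-4.3, 1.8, 6.3]
width: 0.0002
```

{"api": "arm_command", "payload": {"motion": [[[-0.6,0,3.6],[0,0.5,0],0],[[-0.7,0,3.6],[0,0.5,0],0],[[0,0,0],[0,0,0],0]]}}

```text
t: 9.03
eef_pos: [0.5471, 0.0662, 0.1067]
ee_rot: [-3.136, 0.858, -3.135]
force: [-1.2, -0.7, -0.6]
width: 0.0008
```

```bash
python3 st.py
python3 - <<'E'
from h import *
from scipy.spatial.transform import Rotation as R
I={n:arm.grab_frame(n) for n in("scene","top")}
for n in I:cv2.imwrite(f"pics/{n}3.png",I[n][:,:,::-1])
s=arm.get_state();print(np.round(np.array(s['eef_pos'])+R.from_euler('xyz',s['ee_rot']).apply([0,0,.022]),4))
cv2.imwrite("pics/both3.png",np.hstack([I["scene"][120:400,200:500],I["top"][70:350,200:500]])[:,:,::-1])
b=blob(I["top"],"red",(312,220,368,270));m=cv2.moments(b);print(m["m10"]/m["m00"],m["m01"]/m["m00"])
E
```

```text
{'t': 9.033, 'q': [-0.272, 0.147, -0.803, -2.377, -0.298, 1.013], 'eef_pos': [0.547, 0.066, 0.107], 'ee_rot': [-3.136, 0.858, -3.135], 'force': [-1.152, -0.656, -0.562]}
[0.5635 0.0663 0.0924]
340.30891827738213 243.94286198711427
```

View pics/both3.png

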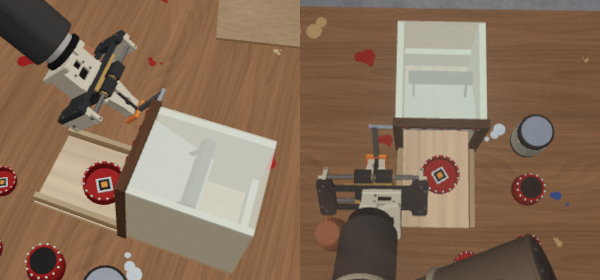

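The flap is up inside the box (seen as a grey panel near its top), and the dish is still outside at top pixel (340,244). Contact force is low. I move behind the dish.

{"api": "arm_command", "payload": {"motion": [[[-0.6,-5,-9.5],[0,-1,0],0],[[-0.8,-5,-9.5],[0,-1,0],0],[[-1,-5,-9.5],[0,-1,0],0],[[6.7,-12.5,-4.4],[0,-0.2,0],0],[[6.7,-12.5,-4.4],[0,-0.3,0],0],[[6.7,-12.5,-4.4],[0,-0.2,0],0],[[6.7,-12.5,-4.4],[0,-0.3,0],0],[[9.5,-12,0.6],[0,0.4,0],0],[[9.5,-12,0.6],[0,0.4,0],0],[[9.5,-12,0.6],[0,0.4,0],0],[[9.5,-12,0.6],[0,0.4,0],0],[[9.5,-13,0.8],[0,0.4,0],0],[[10.7,0,8.8],[0,0.3,0],0],[[10.7,0,8.8],[0,0.4,0],0]]}}

```text
t: 10.3
eef_pos: [0.4711, -0.0617, 0.0504]
ee_rot: [-3.13, 0.884, -3.131]
force: [0.6, 0.1, -0.7]
width: 0.0004
```

```bash
cat > now.py <<'E'
from rows import *
from h import *
I={n:arm.grab_frame(n) for n in("scene","top")}
s=arm.get_state();p=np.array(s['eef_pos']);o=R.from_euler('xyz',s['ee_rot']);T=p+o.apply([0,0,.022]);z=o.apply([0,0,1])
print("t",round(s['t'],2),"T",np.round(T,4),"th",np.degrees(np.arcsin(-z[2])).round(1),"yaw",np.degrees(np.arctan2(z[1],z[0])).round(1),"f",np.round(s['force'],1),"q",np.round(s['q'],2))
E
python3 - <<'E'
from now import *
d,r=Rt(40,1);ps=[(p,o),(np.array([.488,-.06,.023])-.022*d,r)];out,_=rows(ps);show(out)
print(np.round(r.inv().apply([1,0,0]),4))
cv2.imwrite("pics/s4.png",I["scene"][:,:,::-1])
for n,roi in(("scene",(275,275,335,330)),):
    b=blob(I[n],"red",roi);print(n,cv2.boundingRect(b))
E
```

```text
t 10.4 T [ 0.4859 -0.0605  0.0326] th 39.8 yaw 0.1 f [-1.1 -0.6 -0.8] q [-0.79  0.34 -0.93 -2.1  -0.69  1.22]
[[[6.0, 0.5, 7.8], [0.1, 0.2, -0.1], 0]]
[-0.6428  0.      0.766 ]
scene (283, 281, 38, 44)
```

{"api": "arm_command", "payload": {"motion": [[[6,0.5,7.8],[0,0.2,0],0],[[-2.6,0,3.1],[0,0,0],0],[[-2.6,0,3.1],[0,0,0],0],[[-2.6,0,3.1],[0,0,0],0],[[-2.6,0,3.1],[0,0,0],0],[[-6.4,0,7.7],[0,0,0],0],[[-10.3,0,12.3],[0,0,0],0],[[-14.8,0,17.6],[0,0,0],0],[[-20.6,0,24.5],[0,0,0],0],[[-25.7,0,30.6],[0,0,0],0],[[0,0,0],[0,0,0],0],[[0,0,0],[0,0,0],0],[[0,0,0],[0,0,0],0]]}}

```text
t: 11.48
eef_pos: [0.6094, -0.0579, 0.0415]
ee_rot: [-3.135, 0.878, -3.131]
force: [0.0, -0.3, -0.6]
width: 0.0002
```

Run:
```python
from now import *
cv2.imwrite("pics/both4.png",np.hstack([cv2.resize(I["scene"][200:400,230:490],None,fx=1.5,fy=1.5),cv2.resize(I["top"][80:280,220:480],None,fx=1.5,fy=1.5)])[:,:,::-1])
```

```text
t 11.58 T [ 0.6255 -0.0586  0.0269] th 39.7 yaw 0.0 f [0.7 0.5 1.1] q [-0.52  0.41 -0.68 -2.23 -0.51  1.08]
```

View pics/both4.png

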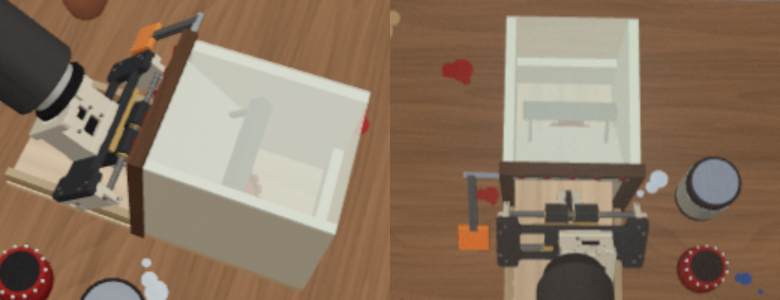

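Run:
```python
from now import *
im=I["top"].astype(int);sub=im[140:215,305:380];m=(sub[...,0]-sub[...,1]>14)
ys,xs=np.nonzero(m);print("top reddish rows",ys.min()+140 if len(ys) else None,ys.max()+140,"cols",xs.min()+305,xs.max()+305,len(ys))
im=I["scene"].astype(int);sub=im[280:345,355:440];m2=(sub[...,0]-sub[...,1]>14);b,a=np.nonzero(m2);print("scene",a.min()+355,a.max()+355,b.min()+280,b.max()+280,len(b))
for px in((340,158),(340,160),(340,162),(340,164)):print(px,np.round(plane("top",px,.036)-[.613,-.053,0],3))
print("proj front rim for dish x .08/.1/.12:",[np.round(proj("top",np.array([.613+x+.04,-.06,.036])),1).tolist() for x in(.08,.1,.12)])
cv2.imwrite("pics/c5.png",np.hstack([cv2.resize(I["scene"][270:350,350:450],None,fx=4,fy=4,interpolation=cv2.INTER_CUBIC),cv2.resize(I["top"][135:215,290:390],None,fx=4,fy=4,interpolation=cv2.INTER_CUBIC)])[:,:,::-1])
```

```text
t 11.68 T [ 0.6255 -0.0592  0.0266] th 39.8 yaw -0.0 f [ 0.2 -0.3  0.3] q [-0.53  0.41 -0.68 -2.23 -0.51  1.08]
top reddish rows 161 214 cols 305 379 1525
scene 394 403 317 329 55
(340, 158) [ 0.124 -0.008  0.036]
(340, 160) [ 0.12  -0.008  0.036]
(340, 162) [ 0.115 -0.008  0.036]
(340, 164) [ 0.111 -0.008  0.036]
proj front rim for dish x .08/.1/.12: [[339.5, 159.9], [339.5, 151.1], [339.5, 142.4]]
```

View pics/c5.png

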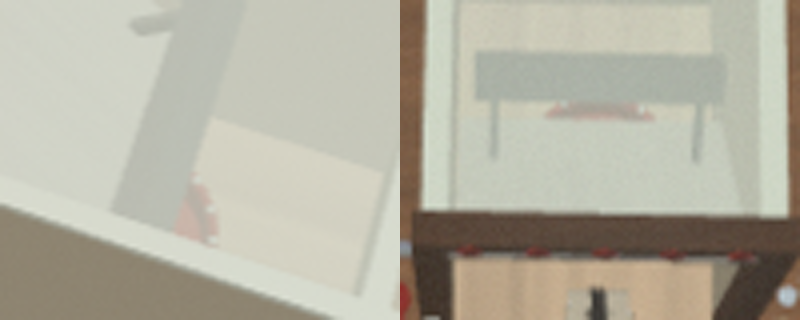

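Run:
```python
from h import *
B=np.array([.613,-.053,0])
for n,px in(("scene",(404,323)),("scene",(404,330)),("scene",(399,315)),("top",(331,160.5)),("top",(349.5,160.5)),("top",(326,164.5)),("top",(353.5,164.5))):
    P=plane(n,px,.036)-B
    print(n,px,np.round(P,3),[ (y,round(P[0]-np.sqrt(max(0,.0016-(P[1]-y)**2)),4)) for y in(-.007,-.003,0)])
```

```text
scene (404, 323) [0.124 0.012 0.036] [(-0.007, np.float64(0.0891)), (-0.003, np.float64(0.0872)), (0, np.float64(0.0862))]
scene (404, 330) [ 0.128 -0.001  0.036] [(-0.007, np.float64(0.0884)), (-0.003, np.float64(0.088)), (0, np.float64(0.088))]
scene (399, 315) [0.112 0.024 0.036] [(-0.007, np.float64(0.0861)), (-0.003, np.float64(0.082)), (0, np.float64(0.0796))]
top (331, 160.5) [0.118 0.011 0.036] [(-0.007, np.float64(0.0828)), (-0.003, np.float64(0.081)), (0, np.float64(0.08))]
top (349.5, 160.5) [ 0.119 -0.029  0.036] [(-0.007, np.float64(0.0853)), (-0.003, np.float64(0.0883)), (0, np.float64(0.091))]
top (326, 164.5) [0.109 0.022 0.036] [(-0.007, np.float64(0.0816)), (-0.003, np.float64(0.0779)), (0, np.float64(0.0758))]
top (353.5, 164.5) [ 0.11  -0.037  0.036] [(-0.007, np.float64(0.0838)), (-0.003, np.float64(0.0892)), (0, np.float64(0.0952))]
```

The two views put the dish at box x ≈ 85 mm (80–89) and y ≈ -7 mm, past the 77 mm needed to clear the flap, with the flap still open. I draw the hand straight back.

{"api": "arm_command", "payload": {"motion": [[[10.3,0,-12.3],[0,0,0],0],[[16.1,0,-19.2],[0,0,0],0],[[16.1,0,-19.2],[0,0,0],0],[[16.1,0,-19.2],[0,0,0],0],[[16.1,0,-19.2],[0,0,0],0],[[0,0,0],[0,0,0],0],[[-6,0,-10],[0,-0.3,0],0],[[-6,0,-10],[0,-0.3,0],0],[[-6,0,-10],[0,-0.3,0],0],[[0,0,0],[0,0,0],0],[[0,0,0],[0,0,0],0],[[0,0,0],[0,0,0],0],[[0,0,0],[0,0,0],0],[[0,0,0],[0,0,0],0],[[0,0,0],[0,0,0],0],[[0,0,0],[0,0,0],0],[[0,0,0],[0,0,0],0],[[0,0,0],[0,0,0],0],[[0,0,0],[0,0,0],0],[[0,0,0],[0,0,0],0]]}}

```text
t: 13.35
eef_pos: [0.4814, -0.0594, 0.0729]
ee_rot: [-3.136, 0.893, -3.134]
force: [0.3, -1.1, 0.1]
width: -0.0001
```

Run:
```python
from now import *
b=blob(I["top"],"orange",(230,180,310,280));m=cv2.moments(b);print("paddle px",m["m10"]/m["m00"],m["m01"]/m["m00"])
```

```text
t 13.45 T [ 0.4986 -0.0594  0.0592] th 38.8 yaw 0.0 f [-0.2 -0.1  0.7] q [-0.68  0.22 -0.86 -2.02 -0.58  0.99]
paddle px 274.77190542420027 241.7037552155772
```

{"api": "arm_command", "payload": {"motion": [[[0,0,0],[0,0,0],0],[[0,0,0],[0,0,0],0],[[0,0,0],[0,0,0],0],[[0,0,0],[0,0,0],0],[[0,0,0],[0,0,0],0],[[0,0,0],[0,0,0],0],[[0,0,0],[0,0,0],0],[[0,0,0],[0,0,0],0],[[0,0,0],[0,0,0],0],[[0,0,0],[0,0,0],0],[[0,0,0],[0,0,0],0],[[0,0,0],[0,0,0],0],[[0,0,0],[0,0,0],0],[[0,0,0],[0,0,0],0],[[0,0,0],[0,0,0],0],[[0,0,0],[0,0,0],0],[[0,0,0],[0,0,0],0],[[0,0,0],[0,0,0],0],[[0,0,0],[0,0,0],0],[[0,0,0],[0,0,0],0]]}}

```text
t: 15.12
eef_pos: [0.4814, -0.0594, 0.0729]
ee_rot: [-3.136, 0.893, -3.134]
force: [-0.3, 0.6, -0.2]
width: 0.0003
```

{"api": "arm_command", "payload": {"motion": [[[0,0,0],[0,0,0],0],[[0,0,0],[0,0,0],0],[[0,0,0],[0,0,0],0],[[0,0,0],[0,0,0],0],[[0,0,0],[0,0,0],0],[[0,0,0],[0,0,0],0],[[0,0,0],[0,0,0],0],[[0,0,0],[0,0,0],0],[[0,0,0],[0,0,0],0],[[0,0,0],[0,0,0],0],[[0,0,0],[0,0,0],0],[[0,0,0],[0,0,0],0],[[0,0,0],[0,0,0],0],[[0,0,0],[0,0,0],0],[[0,0,0],[0,0,0],0],[[0,0,0],[0,0,0],0],[[0,0,0],[0,0,0],0],[[0,0,0],[0,0,0],0],[[0,0,0],[0,0,0],0],[[0,0,0],[0,0,0],0]]}}

```text
t: 16.78
eef_pos: [0.4814, -0.0594, 0.0729]
ee_rot: [-3.136, 0.893, -3.134]
force: [0.3, -0.0, 0.3]
width: 0.0004
```

{"api": "arm_command", "payload": {"motion": [[[0,0,0],[0,0,0],0],[[0,0,0],[0,0,0],0],[[0,0,0],[0,0,0],0],[[0,0,0],[0,0,0],0],[[0,0,0],[0,0,0],0],[[0,0,0],[0,0,0],0],[[0,0,0],[0,0,0],0],[[0,0,0],[0,0,0],0],[[0,0,0],[0,0,0],0],[[0,0,0],[0,0,0],0],[[0,0,0],[0,0,0],0],[[0,0,0],[0,0,0],0],[[0,0,0],[0,0,0],0],[[0,0,0],[0,0,0],0],[[0,0,0],[0,0,0],0],[[0,0,0],[0,0,0],0],[[0,0,0],[0,0,0],0],[[0,0,0],[0,0,0],0],[[0,0,0],[0,0,0],0],[[0,0,0],[0,0,0],0]]}}

```text
t: 18.45
eef_pos: [0.4814, -0.0594, 0.0729]
ee_rot: [-3.136, 0.893, -3.134]
force: [0.1, 0.3, -0.8]
width: 0.0003
```

{"api": "arm_command", "payload": {"motion": [[[0,0,0],[0,0,0],0],[[0,0,0],[0,0,0],0],[[0,0,0],[0,0,0],0],[[0,0,0],[0,0,0],0],[[0,0,0],[0,0,0],0],[[0,0,0],[0,0,0],0],[[0,0,0],[0,0,0],0],[[0,0,0],[0,0,0],0],[[0,0,0],[0,0,0],0],[[0,0,0],[0,0,0],0],[[0,0,0],[0,0,0],0],[[0,0,0],[0,0,0],0],[[0,0,0],[0,0,0],0],[[0,0,0],[0,0,0],0],[[0,0,0],[0,0,0],0],[[0,0,0],[0,0,0],0],[[0,0,0],[0,0,0],0],[[0,0,0],[0,0,0],0],[[0,0,0],[0,0,0],0],[[0,0,0],[0,0,0],0]]}}

```text
t: 20.12
eef_pos: [0.4814, -0.0594, 0.073]
ee_rot: [-3.136, 0.893, -3.134]
force: [-0.3, -1.0, 0.2]
width: 0.0009
```

{"api": "arm_command", "payload": {"motion": [[[0,0,0],[0,0,0],0],[[0,0,0],[0,0,0],0],[[0,0,0],[0,0,0],0],[[0,0,0],[0,0,0],0],[[0,0,0],[0,0,0],0],[[0,0,0],[0,0,0],0],[[0,0,0],[0,0,0],0],[[0,0,0],[0,0,0],0],[[0,0,0],[0,0,0],0],[[0,0,0],[0,0,0],0],[[0,0,0],[0,0,0],0],[[0,0,0],[0,0,0],0],[[0,0,0],[0,0,0],0],[[0,0,0],[0,0,0],0],[[0,0,0],[0,0,0],0],[[0,0,0],[0,0,0],0],[[0,0,0],[0,0,0],0],[[0,0,0],[0,0,0],0],[[0,0,0],[0,0,0],0],[[0,0,0],[0,0,0],0]]}}

```text
t: 21.78
eef_pos: [0.4814, -0.0593, 0.073]
ee_rot: [-3.136, 0.893, -3.134]
force: [0.6, 0.5, 0.2]
width: 0.0002
```

{"api": "arm_command", "payload": {"motion": [[[0,0,0],[0,0,0],0],[[0,0,0],[0,0,0],0],[[0,0,0],[0,0,0],0],[[0,0,0],[0,0,0],0],[[0,0,0],[0,0,0],0],[[0,0,0],[0,0,0],0],[[0,0,0],[0,0,0],0],[[0,0,0],[0,0,0],0],[[0,0,0],[0,0,0],0],[[0,0,0],[0,0,0],0],[[0,0,0],[0,0,0],0],[[0,0,0],[0,0,0],0],[[0,0,0],[0,0,0],0],[[0,0,0],[0,0,0],0],[[0,0,0],[0,0,0],0],[[0,0,0],[0,0,0],0],[[0,0,0],[0,0,0],0],[[0,0,0],[0,0,0],0],[[0,0,0],[0,0,0],0],[[0,0,0],[0,0,0],0]]}}

```text
t: 23.45
eef_pos: [0.4814, -0.0593, 0.0729]
ee_rot: [-3.136, 0.893, -3.134]
force: [0.1, -0.9, 0.8]
width: 0.0005
```

{"api": "arm_command", "payload": {"motion": [[[0,0,0],[0,0,0],0],[[0,0,0],[0,0,0],0],[[0,0,0],[0,0,0],0],[[0,0,0],[0,0,0],0],[[0,0,0],[0,0,0],0],[[0,0,0],[0,0,0],0],[[0,0,0],[0,0,0],0],[[0,0,0],[0,0,0],0],[[0,0,0],[0,0,0],0],[[0,0,0],[0,0,0],0],[[0,0,0],[0,0,0],0],[[0,0,0],[0,0,0],0],[[0,0,0],[0,0,0],0],[[0,0,0],[0,0,0],0],[[0,0,0],[0,0,0],0],[[0,0,0],[0,0,0],0],[[0,0,0],[0,0,0],0],[[0,0,0],[0,0,0],0],[[0,0,0],[0,0,0],0],[[0,0,0],[0,0,0],0]]}}

```text
t: 25.12
eef_pos: [0.4814, -0.0593, 0.0729]
ee_rot: [-3.136, 0.893, -3.134]
force: [-0.3, 0.7, -0.5]
width: 0.0004
```

{"api": "arm_command", "payload": {"motion": [[[0,0,0],[0,0,0],0],[[0,0,0],[0,0,0],0],[[0,0,0],[0,0,0],0],[[0,0,0],[0,0,0],0],[[0,0,0],[0,0,0],0],[[0,0,0],[0,0,0],0],[[0,0,0],[0,0,0],0],[[0,0,0],[0,0,0],0],[[0,0,0],[0,0,0],0],[[0,0,0],[0,0,0],0],[[0,0,0],[0,0,0],0],[[0,0,0],[0,0,0],0],[[0,0,0],[0,0,0],0],[[0,0,0],[0,0,0],0],[[0,0,0],[0,0,0],0],[[0,0,0],[0,0,0],0],[[0,0,0],[0,0,0],0],[[0,0,0],[0,0,0],0],[[0,0,0],[0,0,0],0],[[0,0,0],[0,0,0],0]]}}

```text
t: 26.78
eef_pos: [0.4814, -0.0594, 0.073]
ee_rot: [-3.136, 0.893, -3.134]
force: [0.5, 0.3, -0.4]
width: 0.0005
```

{"api": "arm_command", "payload": {"motion": [[[0,0,0],[0,0,0],0],[[0,0,0],[0,0,0],0],[[0,0,0],[0,0,0],0],[[0,0,0],[0,0,0],0],[[0,0,0],[0,0,0],0],[[0,0,0],[0,0,0],0],[[0,0,0],[0,0,0],0],[[0,0,0],[0,0,0],0],[[0,0,0],[0,0,0],0],[[0,0,0],[0,0,0],0],[[0,0,0],[0,0,0],0],[[0,0,0],[0,0,0],0],[[0,0,0],[0,0,0],0],[[0,0,0],[0,0,0],0],[[0,0,0],[0,0,0],0],[[0,0,0],[0,0,0],0],[[0,0,0],[0,0,0],0],[[0,0,0],[0,0,0],0],[[0,0,0],[0,0,0],0],[[0,0,0],[0,0,0],0]]}}

```text
t: 28.45
eef_pos: [0.4814, -0.0594, 0.073]
ee_rot: [-3.136, 0.893, -3.134]
force: [-0.3, 0.3, 0.6]
width: 0.0005
```

Run:
```python
from now import *
for n,roi in(("top",(230,180,310,280)),("scene",(285,170,345,230))):
    b=blob(I[n],"orange",roi);m=cv2.moments(b);print("paddle px",n,m["m10"]/m["m00"],m["m01"]/m["m00"])
cv2.imwrite("pics/both6.png",np.hstack([cv2.resize(I["scene"][170:400,230:490],None,fx=1.5,fy=1.5),cv2.resize(I["top"][80:310,220:480],None,fx=1.5,fy=1.5)])[:,:,::-1])
```

```text
t 28.55 T [ 0.4985 -0.0593  0.0591] th 38.8 yaw 0.0 f [-0.6 -0.2  0.5] q [-0.68  0.22 -0.86 -2.02 -0.58  0.99]
paddle px top 272.03657142857145 246.05066666666664
paddle px scene 310.73801560758085 198.39836492010403
```

View pics/both6.png

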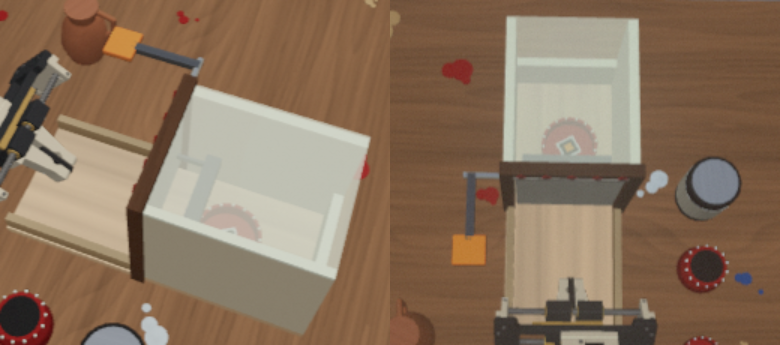

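The paddle is back at its shut pixels in both views (272,246 and 311,198). The dish stands inside at top pixel (339,178), and the jug, tin and vase have not moved.

Run:
```python
from h import *
print(np.round(plane("top",(339.3,178),.02)-[.613,-.053,0],3))
arm.job_done()
```

```text
[ 0.085 -0.008  0.02 ]
the job is handed in; nothing more can be done
```

The job is done and handed in, though the hand-in gave no verdict. I pressed the paddle until the flap stood at about 1.05 rad with the dish still outside. I then pushed the dish in along the chute and drew the hand back out while the flap was still sinking.

**Last checks, at 28.5 s:**
- **Flap:** the paddle is back at its starting pixels in both views, (272.0, 246.1) against (272.1, 246.0) from the top, so the flap is shut.
- **Dish:** it stands at about x = 85 mm, y = -8 mm of the box. That is clear of the flap but 5 mm short of the 90 mm to aim for.
- **Bystanders:** the jug, tin and vase look unmoved; I judged this by eye in the pictures.
- **Robot:** the hand is well out in front of the doorway, and the measured force is near zero.

**Last bit of the push:** the hand stopped with the dish at about 58 mm, because the gripper body would otherwise have met the door posts. The dish slid the last 25 mm or so on its own after a smooth speed-up to about 0.45 m/s. I did not measure the finger-on-dish contact force itself.

**Camera disagreement:** while the flap was still open and partly hid the dish, single sightings put it anywhere from 80 to 89 mm. The final clear view gave 85 mm.

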